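# Press a vacuum battery into its sprung charging dock

### The arm

A 6-joint arm with a two-finger parallel gripper is mounted at the origin on the work surface. World frame = base frame: x ahead of the robot, y to its left, z up, the work surface at z = 0. Lengths are in m, angles in degrees, forces in N, time in s.
With the tool pointing down it reaches from about 0.3 to 0.75 m from the base axis. Payload 8.5 kg.
Tool frame: the origin (TCP) lies at the very end of the fingers, on their centre line; the grasp point (between the pads) lies 19 mm behind it; y points along the fingers, z is the direction in which the jaws open and shut, and the axes are right-handed (so a half turn about y gives the same grasp; the last joint's range is limited). The gripper opens to 85 mm and grips with 20 to 120 N. Pads are 22 mm wide; open, the fingers measure 114 mm over their backs; the gripper's body (76 mm by 85 mm) begins 54 mm behind the grasp point. The pads swing forward as they close: fully open they stand 13 mm farther back than shut.
Start: joints at [-88.31, 21.807, 74.336, -0, 83.858, -12.336], TCP at [0.133, -0.534, 0.199] pointing down, gripper open.
Joint ranges: [-178.18, 178.18], [-50.72, 133.34], [12.68, 142.11], [-81.47, 261.47], [9.98, 163.14], [-165.26, 165.26]. Speed limits (degrees/s): [136.94, 136.94, 180, 180, 180, 180].

### API

Orientations are given as a 3x3 rotation matrix whose columns are the frame's x, y, z axes.
In Python, from rig import env gives the robot as it stands. The module is installed in compiled form; this text tells all that it offers.
- The arm moves only by the tool servo_tool, never from a script. Its argument "rows" is one flat list of numbers, 7 for each row, row after row: the opening, from 0 (shut) to 1 (fully open), then the shift along the world's x, y, z in m, then the turn, a rotation vector about the world's x, y, z in degrees. A call has 1 to 10 rows; each row shifts and turns the commanded pose from where the row before left it; what a row does not reach is not made up. A row lasts 1/12 s, in which the tool goes at most 41.7 mm and 7.16 degrees, less where a joint would pass 70% of its speed; a pose out of reach is approached as far as the arm can. A call with a gripper value outside its range is refused whole. The fingers move at their own pace and stop on an object; "force" is the grip in N (left out, the last holds). Time passes only in rows, so rows that do not move let the fingers close. It gives the time, the measured TCP pose, the force and the opening at its end, in the units of the state.
- env.observe(): the state, without advancing time (a new reading comes with each control period).
- env.get_image(name): name is "side" or "top"; returns the picture (384x512x3 uint8, red, green, blue); there is no depth.
- env.camera_model(name): a dict with "camera_matrix" (3x3 intrinsics, pixels), "k1" (the pictures are not rectified: a ray, as slopes to the right and down, at radius r is drawn at 1 + k1 r^2 times it, then the intrinsics apply), "R" (3x3) and "t" (3): a world point X has camera coordinates R X + t. Camera axes: x right, y down, z forward; pixel columns grow to the right and rows downward; lengths in m; the calibration is good to about 2 mm. A picture is of the moment at which its call begins. camera_model takes no time and is no camera call.
- env.close_job(): hands the job in, once; it reports no verdict.
The state is a dict: "time_s": time; "q": joint angles; "qvel": joint speeds; "joint_efforts": joint torques, N m; "position": TCP position; "tool_rot": TCP orientation; "ft_force": force on the tool from outside, world axes, zero at the start; "wrist_torque": the same for the moment, N m; "grip_width": finger opening in m.
Only numpy, scipy, OpenCV 4.12 (cv2) and the standard library are available. Lean on these libraries where they do the work, as an engineer would, in place of code of your own. Each camera call takes 0.05 s, during which the arm holds its last target.

### The job

Put the cordless vacuum's battery, lying on the wooden rest, into its charging dock: with its narrow nose still above the dock's lip, press its flat end back against the coil-spring plate, then lower the nose past the lip and let the spring push the battery home under it. Leave it lying fully home in the dock's saddles, let go, and do not disturb the mug, bottle, jar or phone.

Things in the scene. Friction and masses are not known exactly. Their poses are not given: they have to be found in the camera images.
- battery: Loose grey cylinder, about 0.18 kg: body 36 mm in diameter, 100 mm long, with a round nose 18 mm in diameter and 20 mm long on one end (120 mm overall); the other end is flat. Origin on the axis amid the 100 mm body, x along the axis towards the nose. It starts level in the wooden rest, axis 40 mm above the work surface.
- nose (a point): Centre of the tip face of the battery's nose, 70 mm from the battery's origin along its +x.
- flat_end (a point): Centre of the battery's flat end, 50 mm from its origin along its -x.
- rest: Fixed pale wooden rest: board 120 x 80 x 8 mm with two V saddles 72 mm apart (10 mm thick, tops 37 mm above the work surface). Origin under its centre, x along the battery's axis; the battery starts centred on it, nose to +x. Fingers fit on both sides of the battery in the gap between the saddles.
- dock: Fixed white charging dock, base plate 200 x 90 x 10 mm. Origin on the work surface under the middle of a seated battery's 100 mm body; x runs from spring to lip. V saddles at x = -34 and +30 mm (10 mm thick, tops 47 mm high) hold the battery, axis 50 mm high; fingers fit between them. Spring housing at x -105 to -75 mm, 46 mm wide, 80 mm high.
- spring (a joint): How far the sprung steel plate is pressed towards the housing (m): 0 at rest, 0.022 at its stop; about 3 mm with the battery home. The force is about 4 N at 0 and rises by 0.45 N per mm (about 9 N at 11 mm, 14 N at the stop). To bring the nose down past the lip a level battery must press it at least 11 mm.
- spring_face (a point): Point on the face of the sprung plate that meets the battery, on the level of a seated battery's axis, 50 mm high; at rest at dock x = -47 mm. The plate is 34 mm wide and reaches from 24 mm to 85 mm above the work surface; a steel coil is seen behind it.
- dock_seat (a point): Point on the inner face of the dock's end post (dock x = +70 mm, 50 mm high) that the centre of the nose's tip touches when the battery is home. The post is 46 mm wide, 15 mm thick and 67.5 mm high.
- dock_lip (a point): Middle of the top edge of the lip's tip (dock x = +62 mm, 67.5 mm high). The lip, 34 mm wide and 6 mm thick (underside 61.5 mm high), overhangs the seat by 8 mm from the end post; only the nose fits under it, the 36 mm body does not.
- mug: White mug, 80 mm across, 90 mm high, a bystander; origin under its centre.
- oil: Green bottle, 64 mm across, 190 mm high, a bystander; origin under its centre.
- jar: Jar, 76 mm across, 110 mm high, a bystander; origin under its centre.
- phone: Black phone lying flat, 150 x 74 x 9 mm, a bystander; origin under its centre.
Not all that is in view belongs to the job. Several things look just like the dock: the one meant starts farthest from the robot's base.

How it is judged:
By the outcome, as a careful person would: the job done as asked, in the order asked, and still so for the second after the job is handed in, with the robot touching nothing.
It also fails if it takes over 48 s, if anything falls off the work surface, if the arm or the gripper's body presses on something with over 40 N, if the wrist force passes 120 N, or if a joint passes its speed limit or range.

## Working session

There is one attempt and no reset: what is moved stays moved. The work goes in short steps, Python scripts to look and compute and a tool call to move; the robot and the scene stay as the last step left them, time stands still between calls to the robot, and variables do not carry over. Pictures are saved under pics/ and viewed, and the job is handed in when it is done.

Besides the shell and the picture viewer there is one more tool, called by a JSON object that holds its "op" and its "data", one argument or row to a line. servo_tool: Moves the arm, as the interface text tells. Its arguments: {"type":"object","properties":{"rows":{"type":"array","items":{"type":"number"}},"force":{"type":"number"}},"required":["rows"]}

```bash
mkdir -p pics; python3 - <<'E'
from rig import env
import cv2,numpy as np
for n in("side","top"):
    im=env.get_image(n); cv2.imwrite(f"pics/{n}0.png",im[:,:,::-1])
    m=env.camera_model(n); print(n,m)
o=env.observe(); print(o)
E
```

```text
side {'camera_matrix': array([[346.4878554 ,   0.        , 253.11493055],
       [  0.        , 346.4878554 , 190.23186802],
       [  0.        ,   0.        ,   1.        ]]), 'k1': -0.10560585999626217, 'R': array([[-0.75828081, -0.65182339, -0.01168214],
       [-0.49016858,  0.58185537, -0.64898311],
       [ 0.42981969, -0.48638523, -0.76071312]]), 't': array([0.41249024, 0.3116119 , 1.07335277])}
top {'camera_matrix': array([[350.28965665,   0.        , 252.20598461],
       [  0.        , 350.28965665, 194.76485638],
       [  0.        ,   0.        ,   1.        ]]), 'k1': -0.06686186134431205, 'R': array([[ 0.01749996, -0.99982208, -0.00703984],
       [-0.99685293, -0.01690266, -0.07745019],
       [ 0.07731742,  0.00837306, -0.99697137]]), 't': array([0.0100786 , 0.54034466, 1.26792292])}
{'time_s': 0.1, 'q': array([-8.83083264e+01,  2.18363029e+01,  7.43781334e+01,  2.27697448e-03,
        8.38596439e+01, -1.23378082e+01]), 'qvel': array([-0.013845  , -0.03482312, -0.03566828, -0.11708385,  0.00441756,
        0.06873831]), 'joint_efforts': array([ 2.49611134e-03, -4.49221659e+01, -2.31655598e+01, -2.04332819e-04,
        3.70286245e-03, -8.89648845e-06]), 'position': array([ 0.13331276, -0.53328842,  0.19829471]), 'tool_rot': array([[-9.70172152e-01,  1.32653888e-06,  2.42416986e-01],
       [-2.42416782e-01,  1.29354569e-03, -9.70171341e-01],
       [-3.14864417e-04, -9.99999163e-01, -1.25464043e-03]]), 'ft_force': array([-0.01678795,  0.20864366,  0.28028085]), 'wrist_torque': array([-0.00503372,  0.00928383, -0.00856283]), 'grip_width': 0.08528962828716288}
```

View pics/side0.png

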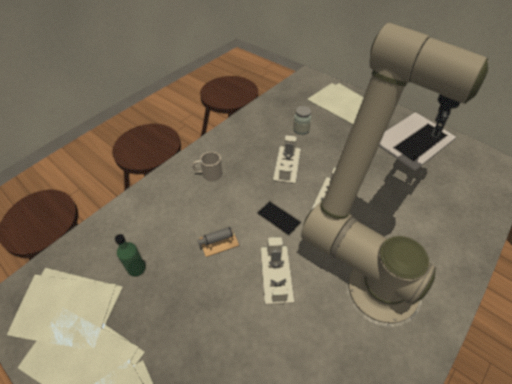

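View pics/top0.png

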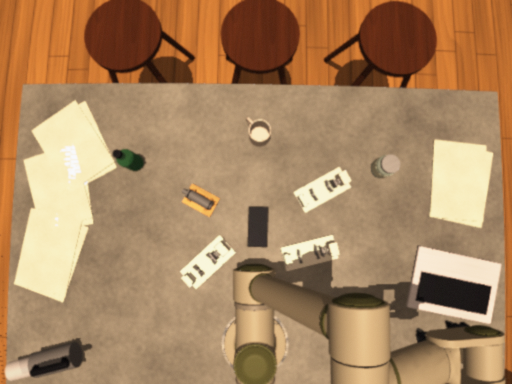

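The top view shows the battery on its rest at about (201,200). There are three dock look-alikes, at (207,262), (322,189) and (310,251). The robot base is near (255,345), so (322,189) looks farthest. I'll crop in and measure.

```bash
cat > h.py <<'E'
import cv2,numpy as np
from rig import env
def ray(n,px):
    m=env.camera_model(n);K=m["camera_matrix"]
    d=np.array([(px[0]-K[0,2])/K[0,0],(px[1]-K[1,2])/K[1,1]]);u=d.copy()
    for _ in range(20): u=d/(1+m["k1"]*(u@u))
    r=m["R"].T@np.array([u[0],u[1],1]);c=-m["R"].T@m["t"];return c,r
def atz(n,px,z):
    c,r=ray(n,px);return c+r*(z-c[2])/r[2]
def proj(n,X):
    m=env.camera_model(n);K=m["camera_matrix"];X=np.atleast_2d(X)
    p=X@m["R"].T+m["t"];u=p[:,:2]/p[:,2:];u=u*(1+m["k1"]*(u**2).sum(1,keepdims=True))
    return u*[K[0,0],K[1,1]]+[K[0,2],K[1,2]]
def crop(im,x0,y0,w,h,s):
    return cv2.resize(im[y0:y0+h,x0:x0+w],None,fx=s,fy=s,interpolation=cv2.INTER_CUBIC)
E
python3 - <<'E'
from h import *
t=cv2.imread("pics/top0.png");s=cv2.imread("pics/side0.png")
cv2.imwrite("pics/c1.png",np.hstack([crop(t,287,159,70,60,6)[:360,:380],crop(t,175,175,60,60,6)]))
cv2.imwrite("pics/c2.png",np.hstack([crop(s,260,125,60,65,6),crop(s,185,210,66,65,6)]))
for p in [(207,262),(322,189),(310,251),(201,200)]: print(p,atz("top",p,0.03))
E
```

```text
(207, 262) [0.29279126 0.1784959  0.03      ]
(322, 189) [ 0.56490473 -0.23595457  0.03      ]
(310, 251) [ 0.33893245 -0.19329726  0.03      ]
(201, 200) [0.51700799 0.20629404 0.03      ]
```

View pics/c1.png

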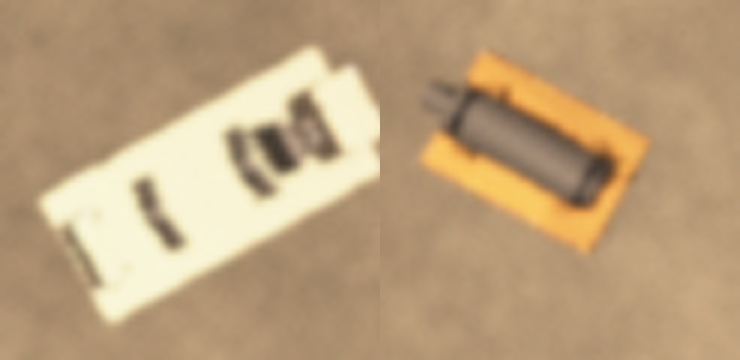

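View pics/c2.png

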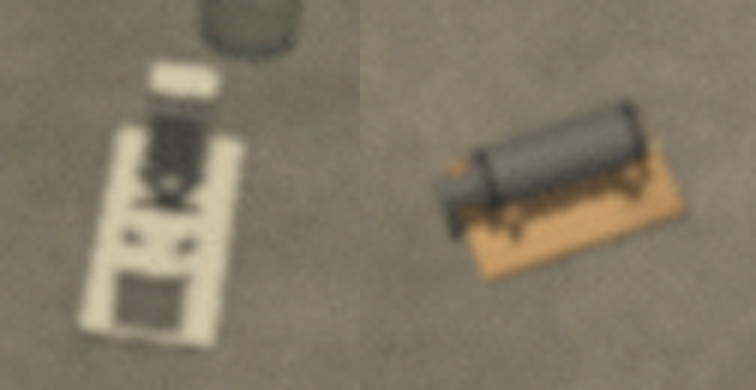

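```bash
cat > fit.py <<'E'
from h import *
from scipy.optimize import minimize
S=6
def box(x0,x1,y0,y1,z0,z1): return np.array([[x,y,z] for x in(x0,x1) for y in(y0,y1) for z in(z0,z1)],float)
def cyl(x0,x1,r,z):
    a=np.linspace(0,2*np.pi,24);return np.array([[x,r*np.cos(t),z+r*np.sin(t)] for x in(x0,x1) for t in a])
def tf(P,x,y,th):
    c,s=np.cos(th),np.sin(th);return P@np.array([[c,s,0],[-s,c,0],[0,0,1]])+[x,y,0]
def dockparts(p):
    b=p[3] if len(p)>3 else -.11
    return [box(b,b+.2,-.045,.045,0,.01),box(-.105,-.075,-.023,.023,0,.08),box(.07,.085,-.023,.023,0,.0675),box(.062,.085,-.017,.017,.0615,.0675),box(-.05,-.047,-.017,.017,.024,.085)]
def restparts(p): return [box(-.06,.06,-.04,.04,0,.008),cyl(-.05,.05,.018,.04),cyl(.05,.07,.009,.04)]
def render(parts,p,view,win):
    x0,y0,w,h=win;m=np.zeros((h*S,w*S),np.uint8)
    for P in parts(p):
        u=proj(view,tf(P,*p[:3]));u=((u-[x0,y0]+.5)*S-.5)
        cv2.fillPoly(m,[np.round(cv2.convexHull(u.astype(np.float32))*16).astype(np.int32)],255,shift=4)
    return m
def masks(win,img,view):
    x0,y0,w,h=win
    I=cv2.resize(img[y0:y0+h,x0:x0+w],None,fx=S,fy=S,interpolation=cv2.INTER_LINEAR).astype(float);return I
def fit(parts,p0,wins,masksd,scale):
    def cost(d):
        p=np.array(p0)+np.array(d)*scale;c=0
        for v in wins:
            r=cv2.GaussianBlur(render(parts,p,v,wins[v]),(0,0),3)/255.;c+=np.abs(r-masksd[v]).mean()*100
        return c
    best=minimize(cost,np.zeros(len(p0)),method="Nelder-Mead",options=dict(maxiter=600,initial_simplex=np.vstack([np.zeros(len(p0)),np.eye(len(p0))*5]),xatol=.01,fatol=1e-4))
    return np.array(p0)+best.x*scale,best.fun
E
cat > run1.py <<'E'
from fit import *
im={v:cv2.imread(f"pics/{v}0.png") for v in("top","side")}
def go(name,parts,p0,wins,sc):
    M={}
    for v in wins:
        I=masks(wins[v],im[v],v)
        edge=np.concatenate([I[:18].reshape(-1,3),I[-18:].reshape(-1,3),I[:,:18].reshape(-1,3),I[:,-18:].reshape(-1,3)])
        d=np.abs(I-np.median(edge,0)).max(2)
        f=(d>38).astype(np.uint8)
        f=cv2.morphologyEx(f,cv2.MORPH_CLOSE,np.ones((25,25)))
        n,l,st,_=cv2.connectedComponentsWithStats(f);k=1+st[1:,4].argmax();f=(l==k).astype(np.uint8)
        c,_=cv2.findContours(f,cv2.RETR_EXTERNAL,cv2.CHAIN_APPROX_NONE);f[:]=0;cv2.drawContours(f,c,-1,1,-1)
        M[v]=f.astype(float)
    for vs in (list(wins),["top"],["side"]):
        p,c=fit(parts,p0,{v:wins[v] for v in vs},M,np.array(sc))
        print(name,vs,np.round(p,4),np.rad2deg(p[2]),c)
        if len(vs)==2: P=p
    out=[]
    for v in wins:
        I=masks(wins[v],im[v],v).astype(np.uint8)
        for m,col in((render(parts,P,v,wins[v]),(0,0,255)),((M[v]*255).astype(np.uint8),(0,255,0))):
            c,_=cv2.findContours(m,cv2.RETR_EXTERNAL,cv2.CHAIN_APPROX_NONE);cv2.drawContours(I,c,-1,col,1)
        out.append(I)
    H=max(o.shape[0] for o in out);out=[cv2.copyMakeBorder(o,0,H-o.shape[0],0,0,0) for o in out]
    cv2.imwrite(f"pics/fit_{name}.png",np.hstack(out))
go("dock",dockparts,[.565,-.236,np.deg2rad(118),-.11],dict(top=(288,160,68,58),side=(268,133,40,54)),[.002,.002,.03,.002])
go("rest",restparts,[.517,.206,np.deg2rad(55)],dict(top=(175,175,54,48),side=(190,220,58,40)),[.002,.002,.03])
E
python3 run1.py
```

```text
dock ['top', 'side'] [ 0.5619 -0.2319  2.09   -0.1145] 119.74776256515224 13.211837200677147
dock ['top'] [ 0.56   -0.2296  2.0922 -0.1144] 119.87447047423319 2.2962128845227516
dock ['side'] [ 0.5631 -0.2339  2.0924 -0.1151] 119.88362230698804 10.429441015089163
rest ['top', 'side'] [0.5195 0.2138 1.0935] 62.654522994168715 16.396017959712147
rest ['top'] [0.5192 0.2133 1.0862] 62.23532867634862 2.676662228677479Traceback (most recent call last):
  File "run1.py", line 27, in <module>
    go("rest",restparts,[.517,.206,np.deg2rad(55)],dict(top=(175,175,54,48),side=(190,220,58,40)),[.002,.002,.03])
    ~~^^^^^^^^^^^^^^^^^^^^^^^^^^^^^^^^^^^^^^^^^^^^^^^^^^^^^^^^^^^^^^^^^^^^^^^^^^^^^^^^^^^^^^^^^^^^^^^^^^^^^^^^^^^^
  File "run1.py", line 15, in go
    p,c=fit(parts,p0,{v:wins[v] for v in vs},M,np.array(sc))
        ~~~^^^^^^^^^^^^^^^^^^^^^^^^^^^^^^^^^^^^^^^^^^^^^^^^^
  File "fit.py", line 28, in fit
    best=minimize(cost,np.zeros(len(p0)),method="Nelder-Mead",options=dict(maxiter=600,initial_simplex=np.vstack([np.zeros(len(p0)),np.eye(len(p0))*5]),xatol=.01,fatol=1e-4))
    res = _minimize_neldermead(fun, x0, args, callback, bounds=bounds,
                               **options)
    fxr = func(xr)
    fx = function(np.copy(x), *(wrapper_args + args))
  File "fit.py", line 26, in cost
    r=cv2.GaussianBlur(render(parts,p,v,wins[v]),(0,0),3)/255.;c+=np.abs(r-masksd[v]).mean()*100
                       ~~~~~~^^^^^^^^^^^^^^^^^^^
  File "fit.py", line 16, in render
    u=proj(view,tf(P,*p[:3]));u=((u-[x0,y0]+.5)*S-.5)
  File "h.py", line 11, in proj
    m=env.camera_model(n);K=m["camera_matrix"];X=np.atleast_2d(X)
ValueError: time passes only in moves, steps and waits
```

```bash
python3 - <<'E'
from rig import env
import pickle
pickle.dump({n:env.camera_model(n) for n in("side","top")},open("cam.pkl","wb"))
E
sed -i 's/^from rig import env/import pickle;CAM=pickle.load(open("cam.pkl","rb"))/; s/env.camera_model(n)/CAM[n]/' h.py
# side: adaptive threshold
sed -i 's/f=(d>38)/f=(d>(38 if v=="top" else 26))/; s/go("rest",restparts,\[.517,.206,np.deg2rad(55)\]/go("rest",restparts,[.518,.21,np.deg2rad(60)]/' run1.py
python3 run1.py
```

```text
dock ['top', 'side'] [ 0.5625 -0.2327  2.0926 -0.1135] 119.89439854943306 12.265521617581998
dock ['top'] [ 0.56   -0.2296  2.0922 -0.1144] 119.87447047423319 2.2962128845227516
dock ['side'] [ 0.5635 -0.2348  2.0876 -0.114 ] 119.61176092814557 9.450208787218589
rest ['top', 'side'] [0.5193 0.2128 1.0965] 62.827544383644934 13.153765137624038
rest ['top'] [0.5191 0.2131 1.0857] 62.20358707695434 2.6936198862260956
rest ['side'] [0.5215 0.213  1.2161] 69.67569894884176 9.905970625798211
```

```bash
python3 -c "
import cv2,numpy as np
a=cv2.imread('pics/fit_dock.png');b=cv2.imread('pics/fit_rest.png')
w=max(a.shape[1],b.shape[1]);print(a.shape,b.shape)
o=np.vstack([cv2.copyMakeBorder(i,0,0,0,w-i.shape[1],0) for i in(a,b)]);f=min(800/o.shape[1],600/o.shape[0]);cv2.imwrite('pics/f1.png',cv2.resize(o,None,fx=f,fy=f,interpolation=3))"
```

```text
(348, 648, 3) (288, 672, 3)
```

View pics/f1.png

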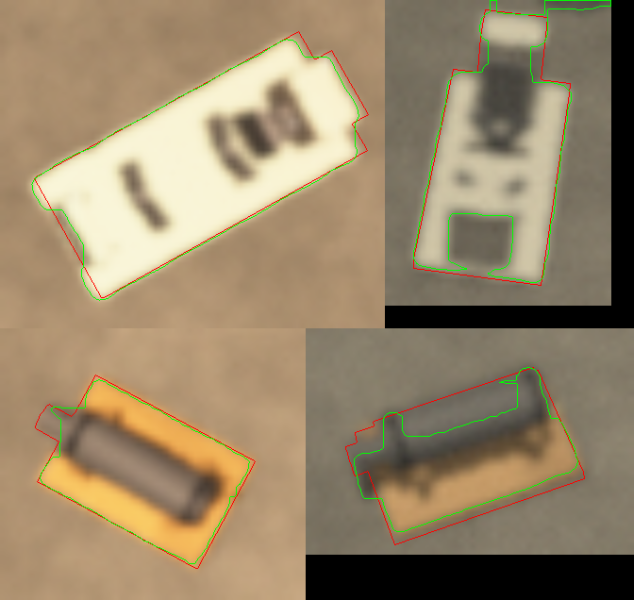

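```bash
cat > run2.py <<'E'
import sys
from fit import *
tag=sys.argv[1] if len(sys.argv)>1 else "0"
im={v:cv2.imread(f"pics/{v}{tag}.png") for v in("top","side")}
G={}
for v in im:
    I=cv2.resize(im[v],None,fx=4,fy=4,interpolation=cv2.INTER_CUBIC).astype(np.float32)
    g=0
    for c in range(3):
        a=cv2.GaussianBlur(I[:,:,c],(0,0),2.5);g=g+np.hypot(cv2.Sobel(a,5,1,0),cv2.Sobel(a,5,0,1))
    G[v]=np.minimum(g/np.percentile(g,99),1.2)
def loop(P,n=40):
    Q=np.vstack([P,P[:1]]);return np.vstack([Q[i]+(Q[i+1]-Q[i])*np.linspace(0,1,n)[:,None] for i in range(len(P))])
def rect(x0,x1,y0,y1,z): return loop(np.array([[x0,y0,z],[x1,y0,z],[x1,y1,z],[x0,y1,z]],float))
def curves(kind,p,v):
    if kind=="dock":
        b=p[3];L=[rect(b,b+.2,-.045,.045,.01),rect(-.105,-.075,-.023,.023,.08)]
        if v=="side": L.append(rect(.07,.085,-.023,.023,.0675)[40:120])
        return [proj(v,tf(P,*p[:3])) for P in L]
    L=[]
    if kind in("rest","both"): L.append(proj(v,tf(rect(-.06,.06,-.04,.04,.008),*p[:3])))
    for P in(cyl(-.05,.05,.018,.04),cyl(.05,.07,.009,.04)):
        h=cv2.convexHull(proj(v,tf(P,*p[:3])).astype(np.float32))[:,0];L.append(loop(h,8))
    return L
def score(kind,p,views):
    s=0
    for v in views:
        for u in curves(kind,p,v):
            w=((u+.5)*4-.5).astype(np.float32);s+=cv2.remap(G[v],w[:,:1],w[:,1:],cv2.INTER_LINEAR).mean()
    return -s
for kind,p0 in(("dock",[.562,-.232,2.09,-.1135]),("rest",[.5193,.213,1.09])):
    sc=np.array([.002,.002,.02,.002][:len(p0)])
    for vs in(["top","side"],["top"],["side"]):
        best=None
        for k in range(12):
            rng=np.random.default_rng(k);q=np.array(p0)+rng.normal(size=len(p0))*sc
            r=minimize(lambda d:score(kind,q+d*sc,vs),np.zeros(len(p0)),method="Nelder-Mead",options=dict(maxiter=400))
            if best is None or r.fun<best[1]: best=(q+r.x*sc,r.fun)
        p=best[0];print(kind,vs,np.round(p,4),round(np.rad2deg(p[2]),2),best[1])
        if len(vs)==2:
            W=dict(dock=dict(top=(288,160,68,58),side=(262,130,52,60)),rest=dict(top=(175,175,54,48),side=(190,220,58,44)))[kind];out=[]
            for v in W:
                x0,y0,w,h=W[v];I=cv2.resize(im[v][y0:y0+h,x0:x0+w],None,fx=8,fy=8,interpolation=3)
                for u in curves(kind,p,v): cv2.polylines(I,[np.round((u-[x0,y0]+.5)*8).astype(np.int32)],False,(0,0,255),1)
                out.append(cv2.resize(I,(int(I.shape[1]*400/I.shape[0]),400)))
            o=np.hstack(out);f=min(1,800/o.shape[1]);cv2.imwrite(f"pics/e{tag}_{kind}.png",cv2.resize(o,None,fx=f,fy=f))
E
python3 run2.py
```

```text
dock ['top', 'side'] [ 0.5604 -0.2296  2.0833 -0.111 ] 119.36 -4.354281902313232
dock ['top'] [ 0.5592 -0.2276  2.1105 -0.1133] 120.93 -1.5318940877914429
dock ['side'] [ 0.5613 -0.2284  2.0753 -0.1122] 118.9 -2.793924331665039
rest ['top', 'side'] [0.52   0.2116 1.1369] 65.14 -2.6784000396728516
rest ['top'] [0.5199 0.2109 1.088 ] 62.34 -1.4579414129257202
rest ['side'] [0.5201 0.2123 1.1174] 64.02 -1.2591561079025269
```

View pics/e0_dock.png

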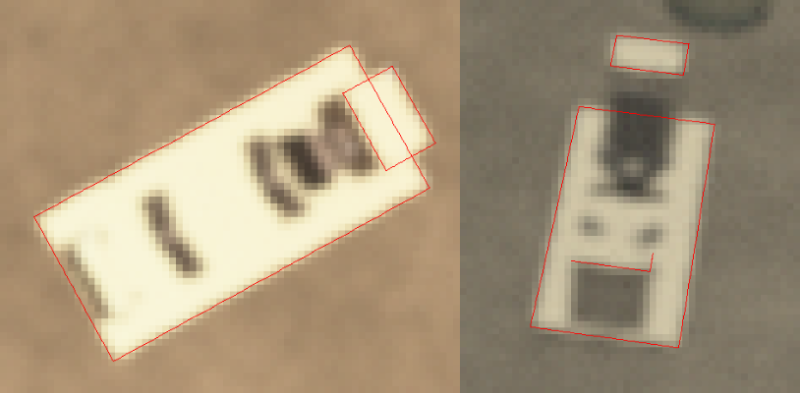

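View pics/e0_rest.png

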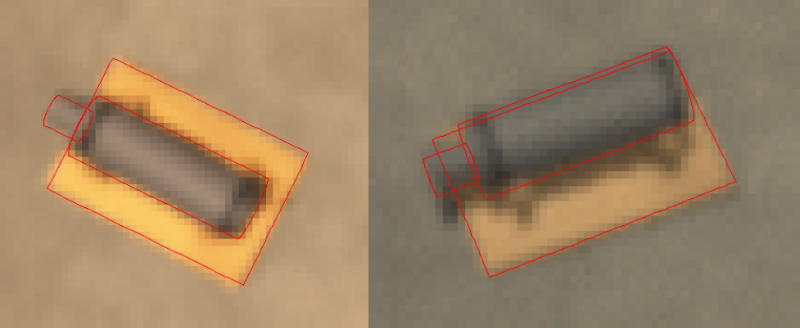

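Candidates, by top-view pixel:
- **Dock look-alikes:** A (207,262) is 0.34 m from the base, B (322,189) is 0.61 m, and C (310,251) is 0.39 m. B is farthest, so B is the dock. The close crop confirms its lip end at lower left and its spring end at upper right.
- **Battery:** only (201,200) on the wooden rest. The dark object at (45,360) is the vacuum itself.

Estimates: rest at (0.520, 0.2115) with yaw 62.5°, and dock at about (0.561, -0.230) with yaw 119.7°.

{"op": "servo_tool", "data": {
  "rows": [1,0.0162,0.0312,0.001,0,0,2,1,0.0162,0.0312,0.001,0,0,2,1,0.0162,0.0312,0.001,0,0,2,1,0.0162,0.0312,0.001,0,0,2,1,0.0162,0.0312,0.001,0,0,2,1,0.0162,0.0312,0.001,0,0,2,1,0.0162,0.0312,0.001,0,0,2,1,0.0162,0.0312,0.001,0,0,2,1,0.0162,0.0312,0.001,0,0,2,1,0.0162,0.0312,0.001,0,0,2],
  "force": 60
}}

```text
time_s: 0.93
position: [0.2955, -0.2199, 0.2087]
tool_rot: [[-0.828, -0.0, 0.561], [-0.561, 0.0, -0.828], [-0.0, -1.0, -0.0]]
ft_force: [1.3, -0.5, 0.7]
grip_width: 0.0855
```

{"op": "servo_tool", "data": {
  "rows": [1,0.0162,0.0312,0.001,0,0,2,1,0.0162,0.0312,0.001,0,0,2,1,0.0162,0.0312,0.001,0,0,2,1,0.0162,0.0312,0.001,0,0,2,1,0.0162,0.0312,0.001,0,0,2,1,0.0162,0.0312,0.001,0,0,2,1,0.0162,0.0312,0.001,0,0,2,1,0.0162,0.0312,0.001,0,0,2,1,0.0162,0.0312,0.001,0,0,2,1,0.0162,0.0312,0.001,0,0,2]
}}

```text
time_s: 1.77
position: [0.4576, 0.0923, 0.2187]
tool_rot: [[-0.586, -0.0, 0.81], [-0.81, -0.0, -0.586], [0.0, -1.0, -0.0]]
ft_force: [0.9, -0.4, 0.8]
grip_width: 0.0857
```

{"op": "servo_tool", "data": {
  "rows": [1,0.016,0.031,0,0,0,2.1,1,0.016,0.031,0,0,0,2.1,1,0.016,0.031,0,0,0,2.1,1,0.016,0.031,0,0,0,2.1,1,0,0,0,0,0,0,1,0,0,0,0,0,0]
}}

```text
time_s: 2.27
position: [0.5213, 0.2156, 0.2178]
tool_rot: [[-0.461, -0.002, 0.887], [-0.887, -0.0, -0.461], [0.001, -1.0, -0.001]]
ft_force: [0.2, -1.0, 0.0]
grip_width: 0.0853
```

```bash
cat > st.py <<'E'
from rig import env
import numpy as np
o=env.observe();R=o["tool_rot"]
print(o["time_s"],np.round(o["position"],4),"jawyaw",round(np.degrees(np.arctan2(R[1,2],R[0,2])),2),"y",np.round(R[:,1],4),"F",np.round(o["ft_force"],2),"T",np.round(o["wrist_torque"],2),"w",round(o["grip_width"],4),"q",np.round(o["q"],1))
E
python3 st.py
```

```text
2.2667 [0.5213 0.2156 0.2178] jawyaw -27.45 y [-1.7e-03 -4.0e-04 -1.0e+00] F [ 0.23 -0.96  0.04] T [-0.01 -0.01  0.01] w 0.0853 q [10.5 22.6 69.9 -0.  87.6 37.9]
```

{"op": "servo_tool", "data": {
  "rows": [1,0,0,-0.03,0,0,0,1,0,0,-0.03,0,0,0,1,0,0,-0.03,0,0,0,1,0,0,-0.03,0,0,0,1,0,0,0,0,0,0]
}}

```text
time_s: 2.68
position: [0.518, 0.2128, 0.0939]
tool_rot: [[-0.464, -0.01, 0.886], [-0.886, -0.002, -0.464], [0.006, -1.0, -0.008]]
ft_force: [-0.7, 0.0, -1.3]
grip_width: 0.0852
```

```bash
cat > snap.py <<'E'
import sys;from rig import env;from h import *
tag=sys.argv[1];o=[]
for v,a in(("top",sys.argv[2]),("side",sys.argv[3])):
    im=env.get_image(v)[:,:,::-1].copy();cv2.imwrite(f"pics/{v}{tag}.png",im)
    x,y,w,h=map(int,a.split(","));c=im[y:y+h,x:x+w];o.append(cv2.resize(c,(400,int(400*h/w)),interpolation=cv2.INTER_CUBIC))
H=max(i.shape[0] for i in o);cv2.imwrite(f"pics/s{tag}.png",np.hstack([cv2.copyMakeBorder(i,0,H-i.shape[0],0,0,0) for i in o])[:600])
E
python3 snap.py 1 165,165,80,80 180,190,80,80; python3 st.py
```

```text
2.7833 [0.5211 0.2137 0.0993] jawyaw -27.64 y [-1.e-03 -3.e-04 -1.e+00] F [-0.17  0.29  1.42] T [0.04 0.01 0.  ] w 0.0854 q [10.3 28.3 81.1 -0.  70.7 37.9]
```

View pics/s1.png

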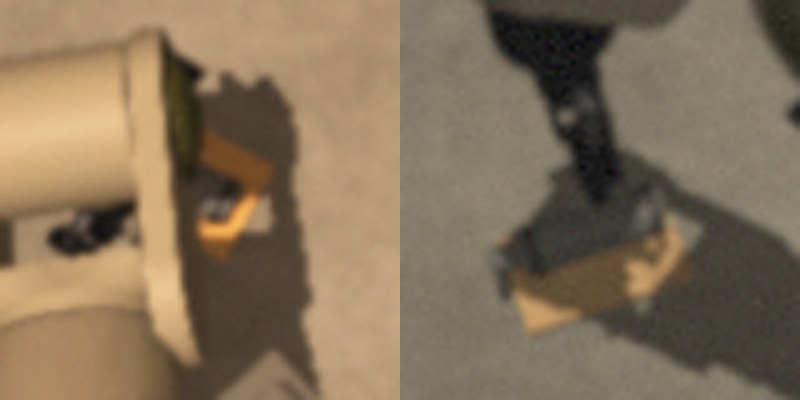

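The side view shows the finger over the battery body at about crop (600,200), inside the gap between the saddles. I'll descend.

{"op": "servo_tool", "data": {
  "rows": [1,0,0,-0.02,0,0,0,1,0,0,-0.02,0,0,0,1,0,0,-0.015,0,0,0,1,0,0,-0.01,0,0,0,1,0,0,-0.01,0,0,0,1,0,0,-0.005,0,0,0,1,0,0,0,0,0,0,1,0,0,0,0,0,0]
}}

```text
time_s: 3.45
position: [0.5218, 0.2145, 0.0195]
tool_rot: [[-0.463, 0.001, 0.886], [-0.886, 0.0, -0.463], [-0.001, -1.0, 0.001]]
ft_force: [0.9, 0.8, 0.0]
grip_width: 0.0853
```

```bash
python3 st.py
```

```text
3.45 [0.5218 0.2145 0.0195] jawyaw -27.57 y [ 1.e-03  2.e-04 -1.e+00] F [0.88 0.84 0.01] T [-0.01  0.   -0.  ] w 0.0853 q [10.3 34.  86.3  0.  59.7 37.9]
```

{"op": "servo_tool", "data": {
  "rows": [0.5,0,0,0,0,0,0,0.45,0,0,0,0,0,0,0.4,0,0,0,0,0,0,0.3,0,0,0,0,0,0,0,0,0,0,0,0,0,0,0,0,0,0,0,0,0,0,0,0,0,0,0,0,0,0,0,0,0],
  "force": 50
}}

```text
$.rows: bad value
```

```bash
python3 st.py
```

```text
3.45 [0.5218 0.2145 0.0195] jawyaw -27.57 y [ 1.e-03  2.e-04 -1.e+00] F [0.88 0.84 0.01] T [-0.01  0.   -0.  ] w 0.0853 q [10.3 34.  86.3  0.  59.7 37.9]
```

{"op": "servo_tool", "data": {
  "rows": [0.5,0,0,0,0,0,0,0.45,0,0,0,0,0,0,0.4,0,0,0,0,0,0,0.3,0,0,0,0,0,0,0,0,0,0,0,0,0,0,0,0,0,0,0,0],
  "force": 50
}}

```text
time_s: 3.95
position: [0.5229, 0.2145, 0.0216]
tool_rot: [[-0.463, 0.004, 0.886], [-0.886, 0.0, -0.463], [-0.002, -1.0, 0.004]]
ft_force: [-12.6, -2.7, 61.5]
grip_width: 0.0153
```

```bash
python3 st.py
```

```text
3.95 [0.5229 0.2145 0.0216] jawyaw -27.57 y [ 4.4e-03  4.0e-04 -1.0e+00] F [-12.62  -2.68  61.46] T [-0.36  2.57 -0.06] w 0.0153 q [10.3 33.9 86.1 -0.  59.8 37.9]
```

```bash
python3 snap.py 2 165,165,80,80 180,190,80,80; python3 st.py
```

```text
4.05 [0.5247 0.2159 0.0248] jawyaw -27.58 y [ 0.0109  0.0035 -0.9999] F [ 6.61 -6.   36.66] T [-1.35 -1.57  0.05] w 0.0008 q [10.4 33.6 85.9  0.1 59.8 37.9]
```

View pics/s2.png

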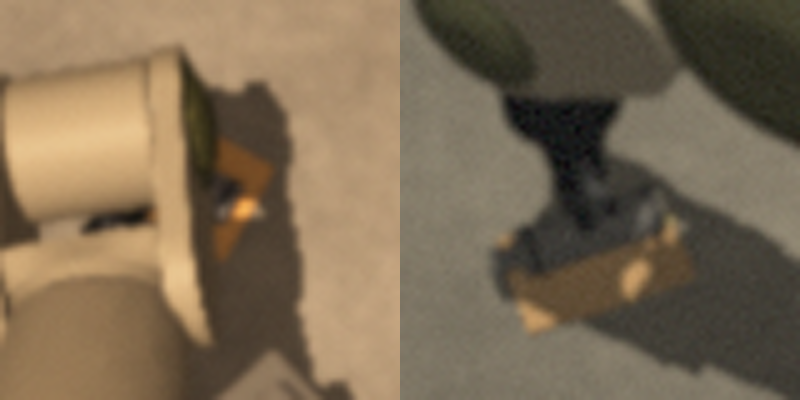

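```bash
python3 - <<'E'
from h import *
for z in(.0248,.044,.06):
    u=proj("side",[[.5247,.2159,z]])[0];print(z,u,(u-[180,190])*5+[400,0])
im=cv2.imread("pics/side2.png");c=crop(im,190,205,60,60,10)
for P,col in((cyl:=None,None),): pass
from fit import cyl,tf
for P in(cyl(-.05,.05,.018,.04),cyl(.05,.07,.009,.04)):
    h=cv2.convexHull(proj("side",tf(P,.5197,.2115,np.deg2rad(62.4))).astype(np.float32))[:,0]
    cv2.polylines(c,[np.round((h-[190,205]+.5)*10).astype(int)],True,(0,0,255),1)
cv2.imwrite("pics/c3.png",np.hstack([c[:, :],crop(cv2.imread("pics/side0.png"),190,205,60,60,10)])[:, :][:600,:1200]); 
x=cv2.imread("pics/c3.png");cv2.imwrite("pics/c3.png",cv2.resize(x,(800,400)))
E
```

```text
0.0248 [215.96451927 238.41886334] [579.82259634 242.09431668]
0.044 [215.42181301 235.32694069] [577.10906503 226.63470347]
0.06 [214.95935438 232.68857535] [574.7967719  213.44287674]
```

View pics/c3.png

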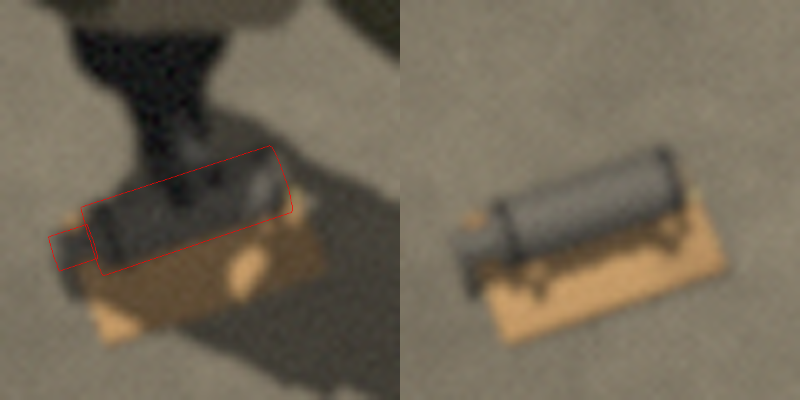

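{"op": "servo_tool", "data": {
  "rows": [1,0,0,0,0,0,0,1,0,0,0,0,0,0,1,0,0,0,0,0,0,1,0,0,0,0,0,0,1,0,0,0,0,0,0]
}}

```text
time_s: 4.47
position: [0.5214, 0.2143, 0.0193]
tool_rot: [[-0.463, 0.001, 0.886], [-0.886, 0.0, -0.463], [-0.0, -1.0, 0.0]]
ft_force: [-0.2, 0.5, -0.5]
grip_width: 0.0607
```

```bash
python3 snap.py 3 165,165,80,80 190,205,60,60; python3 st.py
```

```text
4.5667 [0.5207 0.2144 0.0184] jawyaw -27.57 y [-1.4e-03 -1.0e-04 -1.0e+00] F [ 0.5  -0.5  -0.59] T [-0.02  0.    0.01] w 0.0751 q [10.3 34.1 86.4  0.  59.6 37.9]
```

View pics/s3.png

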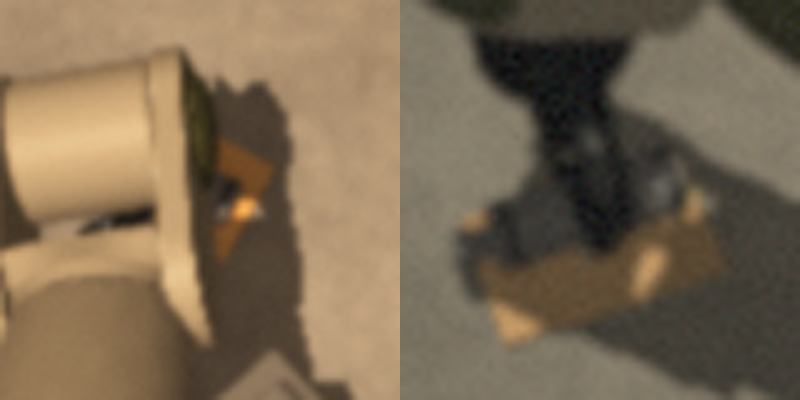

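```bash
python3 - <<'E'
from h import *
print(-CAM["side"]["R"].T@CAM["side"]["t"])
t=np.array([.5207,.2144,0]);j=np.array([.886,-.463,0])
for s in(1,-1):
  for d in(.0375,.045,.055):
    for z in(.018,.03,.04,.05):
        print(s,d,z,np.round(proj("side",[t+s*d*j+[0,0,z]])[0],1))
im=cv2.imread("pics/side3.png");im=cv2.convertScaleAbs(im,alpha=1.8)
o=crop(im,195,215,48,36,16)
cv2.imwrite("pics/c4.png",o)
E
```

```text
[0.00417764 0.60962066 1.02356316]
1 0.0375 0.018 [214.  231.4]
1 0.0375 0.03 [213.6 229.4]
1 0.0375 0.04 [213.3 227.8]
1 0.0375 0.05 [213.  226.1]
1 0.045 0.018 [213.3 229.7]
1 0.045 0.03 [213.  227.8]
1 0.045 0.04 [212.7 226.1]
1 0.045 0.05 [212.4 224.4]
1 0.055 0.018 [212.5 227.5]
1 0.055 0.03 [212.1 225.5]
1 0.055 0.04 [211.8 223.9]
1 0.055 0.05 [211.5 222.2]
-1 0.0375 0.018 [220.8 248.7]
-1 0.0375 0.03 [220.5 246.8]
-1 0.0375 0.04 [220.2 245.2]
-1 0.0375 0.05 [219.9 243.6]
-1 0.045 0.018 [221.5 250.5]
-1 0.045 0.03 [221.2 248.6]
-1 0.045 0.04 [220.9 247. ]
-1 0.045 0.05 [220.7 245.4]
-1 0.055 0.018 [222.4 252.9]
-1 0.055 0.03 [222.1 251.1]
-1 0.055 0.04 [221.9 249.5]
-1 0.055 0.05 [221.6 247.9]
```

View pics/c4.png

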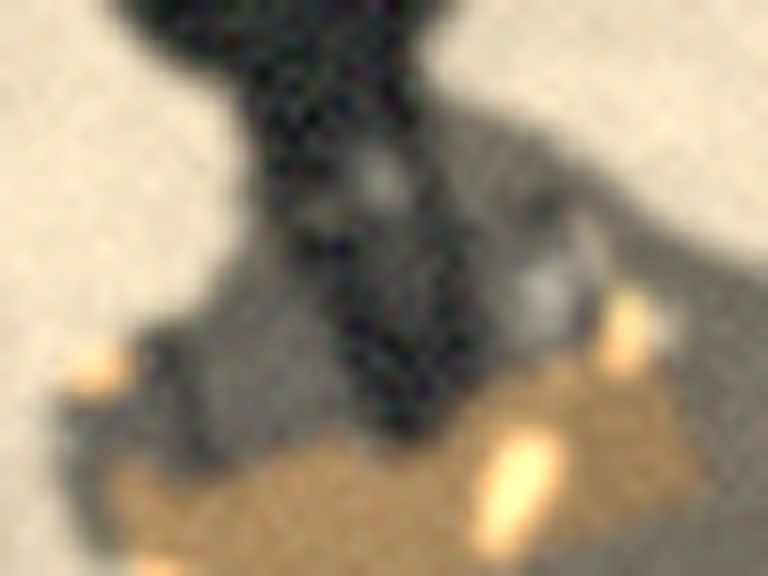

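The fingers shut on nothing (0.8 mm) with 36 N pushing up, and the battery stayed in its rest. In the side view the open fingertip sits at about (220,242). That puts it roughly 30–40 mm higher than the reported TCP implies. Shutting on top of the battery (z = 58 mm) at a reported z of 25 mm agrees with that. So the true fingertips are about 33 mm above the reported TCP. I'll go lower in small steps and watch the force.

{"op": "servo_tool", "data": {
  "rows": [1,0,0,-0.005,0,0,0,1,0,0,-0.005,0,0,0,1,0,0,-0.005,0,0,0,1,0,0,0,0,0,0]
}}

```text
time_s: 4.9
position: [0.5204, 0.2143, 0.0022]
tool_rot: [[-0.463, -0.003, 0.886], [-0.886, -0.001, -0.463], [0.002, -1.0, -0.002]]
ft_force: [-1.2, -0.1, -0.6]
grip_width: 0.0857
```

```bash
python3 snap.py 4 165,165,80,80 195,210,48,48; python3 st.py
```

```text
5.0 [0.5211 0.2144 0.0033] jawyaw -27.57 y [-1.e-03 -2.e-04 -1.e+00] F [ 1.36 -0.56  0.07] T [-0.02 -0.05 -0.  ] w 0.0855 q [10.3 35.3 87.1  0.  57.6 37.9]
```

View pics/s4.png

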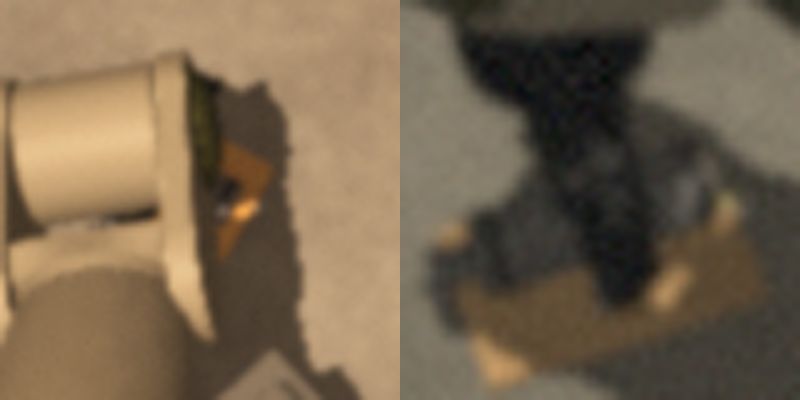

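No contact at a reported 3 mm. The tip is at about (221,246), so its z is about 47 mm, which confirms the offset of about 31 mm beyond the swing. Continuing down another 18 mm.

{"op": "servo_tool", "data": {
  "rows": [1,0,0,-0.004,0,0,0,1,0,0,-0.004,0,0,0,1,0,0,-0.004,0,0,0,1,0,0,-0.004,0,0,0,1,0,0,-0.002,0,0,0,1,0,0,0,0,0,0]
}}

```text
time_s: 5.5
position: [0.521, 0.2143, -0.0148]
tool_rot: [[-0.463, -0.001, 0.886], [-0.886, -0.0, -0.463], [0.001, -1.0, -0.001]]
ft_force: [-0.6, 0.1, 0.1]
grip_width: 0.0853
```

```bash
python3 snap.py 5 165,165,80,80 195,210,48,48; python3 st.py
```

```text
5.6 [ 0.5213  0.2144 -0.0142] jawyaw -27.58 y [-1.e-04 -0.e+00 -1.e+00] F [ 0.18 -0.6  -0.12] T [ 0.03  0.02 -0.  ] w 0.0853 q [10.3 36.8 87.9  0.  55.3 37.9]
```

View pics/s5.png

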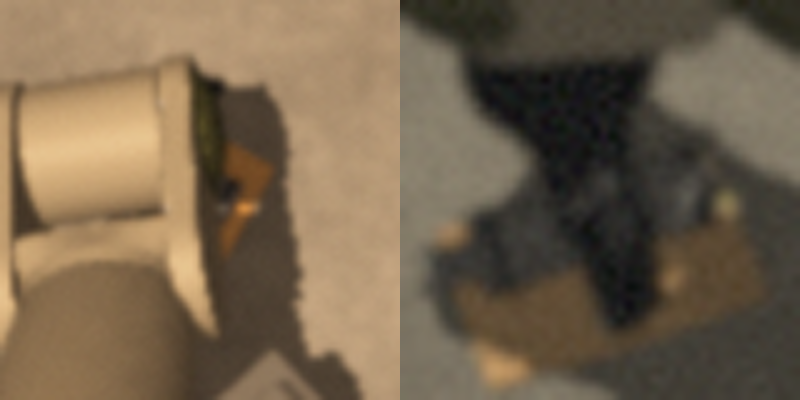

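Still free at a reported -14 mm, with the tip at about (222,249) and z about 30 mm. Closing.

{"op": "servo_tool", "data": {
  "rows": [0.5,0,0,0,0,0,0,0.4,0,0,0,0,0,0,0.3,0,0,0,0,0,0,0.2,0,0,0,0,0,0,0.2,0,0,0,0,0,0],
  "force": 40
}}

```text
time_s: 6.02
position: [0.5223, 0.2142, -0.0137]
tool_rot: [[-0.463, 0.002, 0.886], [-0.886, -0.0, -0.463], [-0.001, -1.0, 0.002]]
ft_force: [4.0, -2.0, 0.5]
grip_width: 0.0348
```

```bash
python3 st.py
```

```text
6.0167 [ 0.5223  0.2142 -0.0137] jawyaw -27.57 y [ 2.4e-03 -3.0e-04 -1.0e+00] F [ 4.01 -2.01  0.52] T [-0.36 -0.63 -0.11] w 0.0348 q [10.3 36.8 87.9 -0.  55.2 37.9]
```

Gripped at about 35 mm. Raising the grip force and lifting.

{"op": "servo_tool", "data": {
  "rows": [0,0,0,0,0,0,0,0,0,0,0,0,0,0,0,0,0,0,0,0,0,0,0,0,0,0,0,0,0,0,0.005,0,0,0,0,0,0,0.015,0,0,0,0,0,0,0.03,0,0,0,0,0,0,0.035,0,0,0,0,0,0,0.035,0,0,0,0,0,0,0.03,0,0,0],
  "force": 90
}}

```text
$.rows: bad value
```

```bash
python3 snap.py 6 145,155,100,100 180,180,80,80; python3 st.py
```

```text
6.1167 [ 0.5224  0.2142 -0.0137] jawyaw -27.59 y [ 2.4e-03 -1.0e-04 -1.0e+00] F [ 3.41 -2.22  2.21] T [-0.49 -0.53 -0.1 ] w 0.0349 q [10.3 36.8 87.9 -0.  55.2 37.9]
```

View pics/s6.png

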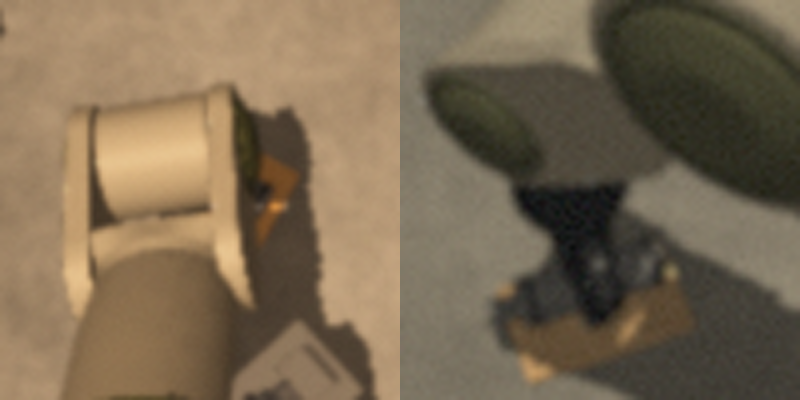

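The call was malformed (wrong count), so I'm resending it.

{"op": "servo_tool", "data": {
  "rows": [0,0,0,0,0,0,0,0,0,0,0,0,0,0,0,0,0,0,0,0,0,0,0,0,0.005,0,0,0,0,0,0,0.015,0,0,0,0,0,0,0.03,0,0,0,0,0,0,0.035,0,0,0,0,0,0,0.035,0,0,0,0,0,0,0.03,0,0,0],
  "force": 90
}}

```text
time_s: 6.87
position: [0.5202, 0.2148, 0.1375]
tool_rot: [[-0.462, -0.002, 0.887], [-0.887, 0.0, -0.462], [0.0, -1.0, -0.002]]
ft_force: [1.5, 0.4, -2.9]
grip_width: 0.0339
```

{"op": "servo_tool", "data": {
  "rows": [0,0,0,0,0,0,0,0,0,0,0,0,0,0]
}}

```text
time_s: 7.03
position: [0.5208, 0.2148, 0.1365]
tool_rot: [[-0.462, 0.001, 0.887], [-0.887, 0.001, -0.462], [-0.001, -1.0, 0.0]]
ft_force: [-0.2, 0.1, -2.6]
grip_width: 0.0341
```

```bash
python3 snap.py 7 145,155,100,100 170,140,100,100; python3 st.py
```

```text
7.1333 [0.5199 0.2144 0.1342] jawyaw -27.56 y [-3.9e-03 -4.0e-04 -1.0e+00] F [-0.6   0.12 -1.64] T [ 0.   -0.1   0.03] w 0.034 q [10.3 26.2 78.3  0.  75.7 37.9]
```

View pics/s7.png

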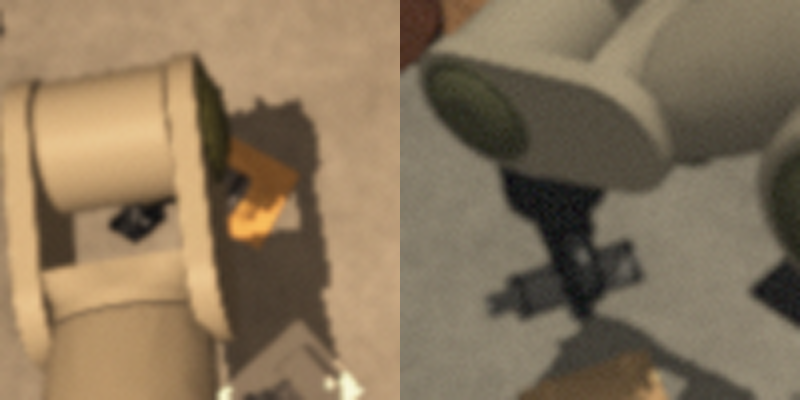

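The battery is held and roughly level, with its nose at about (194,216) and flat end at (229,206) in the side view. Checking the held pose against predictions.

```bash
python3 - <<'E'
from fit import *
im=cv2.imread("pics/side7.png");im=cv2.convertScaleAbs(im,alpha=1.7)
x0,y0,w,h=180,190,60,45
def tfz(P,x,y,th,dz): return tf(P,x,y,th)+[0,0,dz]
outs=[]
for dz,off in((.148,-.004),(.143,-.004)):
    c=cv2.resize(im[y0:y0+h,x0:x0+w],None,fx=6.6,fy=6.6,interpolation=3)
    th=np.deg2rad(62.4);ax=np.array([np.cos(th),np.sin(th)])
    p=np.array([.5199,.2144])+off*ax
    for P in(cyl(-.05,.05,.018,.04),cyl(.05,.07,.009,.04)):
        hh=cv2.convexHull(proj("side",tfz(P,*p,th,dz)).astype(np.float32))[:,0]
        cv2.polylines(c,[np.round((hh-[x0,y0]+.5)*6.6).astype(int)],True,(0,0,255),1)
    outs.append(c)
cv2.imwrite("pics/c5.png",np.hstack(outs))
E
```

```text
(no output)
```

View pics/c5.png

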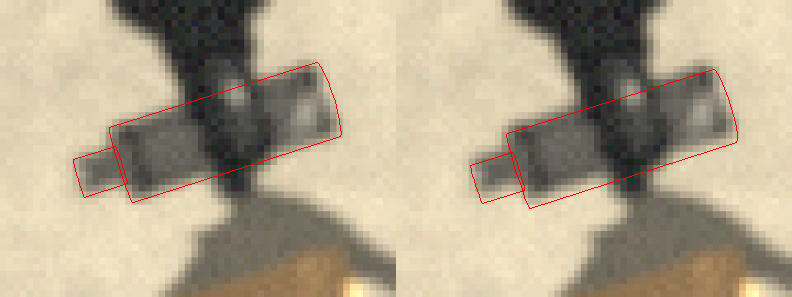

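{"op": "servo_tool", "data": {
  "rows": [0,0.0017,-0.0262,0,0,0,3.57,0,0.0017,-0.0262,0,0,0,3.57,0,0.0017,-0.0262,0,0,0,3.57,0,0.0017,-0.0262,0,0,0,3.57,0,0.0017,-0.0262,0,0,0,3.57,0,0.0017,-0.0262,0,0,0,3.57,0,0.0017,-0.0262,0,0,0,3.57,0,0.0017,-0.0262,0,0,0,3.57,0,0.0017,-0.0262,0,0,0,3.57,0,0.0017,-0.0262,0,0,0,3.57]
}}

```text
time_s: 7.97
position: [0.5371, -0.0484, 0.1338]
tool_rot: [[0.144, -0.004, 0.99], [-0.99, 0.002, 0.144], [-0.002, -1.0, -0.004]]
ft_force: [0.7, -0.2, -1.3]
grip_width: 0.0338
```

{"op": "servo_tool", "data": {
  "rows": [0,0.0017,-0.0262,0,0,0,3.57,0,0.0017,-0.0262,0,0,0,3.57,0,0.0017,-0.0262,0,0,0,3.57,0,0.0017,-0.0262,0,0,0,3.57,0,0.0017,-0.0262,0,0,0,3.57,0,0.0017,-0.0262,0,0,0,3.57,0,0,0,0,0,0,0,0,0,0,0,0]
}}

```text
$.rows: bad value
```

```bash
python3 snap.py 8 270,140,100,100 240,80,100,120; python3 st.py
```

```text
8.0667 [ 0.5376 -0.0504  0.1338] jawyaw 8.01 y [-3.8e-03  6.0e-04 -1.0e+00] F [-0.39  1.02 -2.63] T [ 0.07 -0.05 -0.  ] w 0.0337 q [-17.9  24.2  82.   -0.   74.1 -25.9]
```

View pics/s8.png

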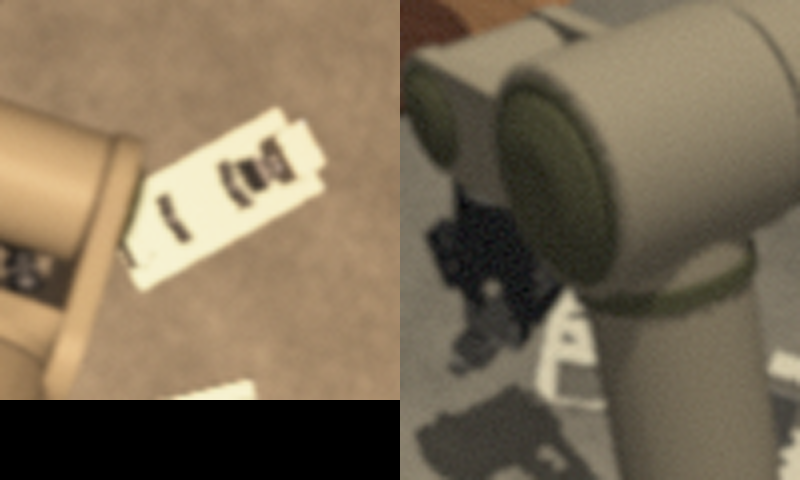

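{"op": "servo_tool", "data": {
  "rows": [0,0.0015,-0.0257,0,0,0,3.6,0,0.0015,-0.0257,0,0,0,3.6,0,0.0015,-0.0257,0,0,0,3.6,0,0.0015,-0.0257,0,0,0,3.6,0,0.0015,-0.0257,0,0,0,3.6,0,0.0015,-0.0257,0,0,0,3.6,0,0,0,0,0,0,0]
}}

```text
time_s: 8.65
position: [0.5469, -0.2048, 0.1338]
tool_rot: [[0.495, -0.003, 0.869], [-0.869, 0.001, 0.495], [-0.002, -1.0, -0.002]]
ft_force: [-0.1, 0.2, -2.3]
grip_width: 0.0341
```

```bash
python3 snap.py 9 270,140,100,100 240,80,100,120; python3 st.py
```

```text
8.75 [ 0.5466 -0.2013  0.1341] jawyaw 29.6 y [-0.0029  0.0024 -1.    ] F [ 0.11  0.71 -1.96] T [0.03 0.   0.  ] w 0.0337 q [-31.9  28.1  74.9   0.   77.1 -61.5]
```

View pics/s9.png

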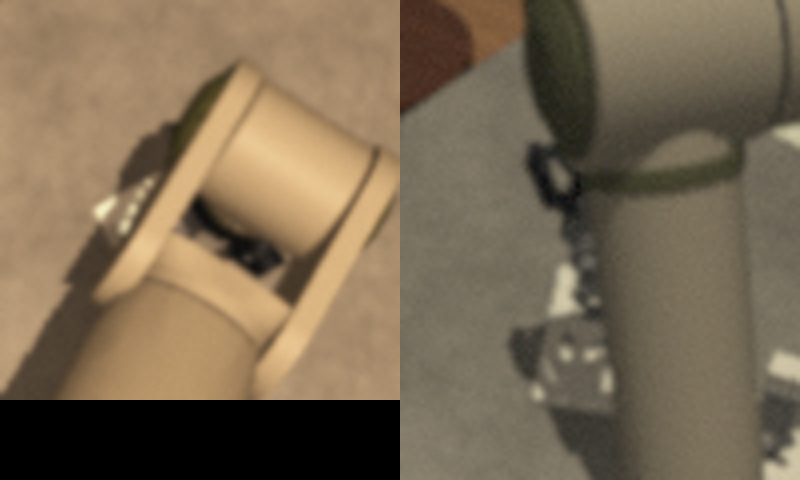

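Both cameras are largely blocked by the arm here, so force will guide the contact. Descending to an axis height of about 83 mm (reported z 0.029).

{"op": "servo_tool", "data": {
  "rows": [0,0,0,-0.025,0,0,0,0,0,0,-0.025,0,0,0,0,0,0,-0.02,0,0,0,0,0,0,-0.015,0,0,0,0,0,0,-0.01,0,0,0,0,0,0,-0.006,0,0,0,0,0,0,-0.004,0,0,0,0,0,0,0,0,0,0,0,0,0,0,0,0,0]
}}

```text
time_s: 9.5
position: [0.5476, -0.2013, 0.0317]
tool_rot: [[0.496, 0.001, 0.868], [-0.868, -0.0, 0.496], [0.001, -1.0, 0.001]]
ft_force: [-1.0, 1.7, 0.7]
grip_width: 0.0338
```

```bash
python3 snap.py 10 270,140,100,100 250,110,80,80; python3 st.py
```

```text
9.6 [ 0.5477 -0.2015  0.0316] jawyaw 29.73 y [ 1.3e-03 -3.0e-04 -1.0e+00] F [0.32 2.04 1.42] T [ 0.47  0.15 -0.07] w 0.0337 q [-31.8  34.6  82.3   0.   63.  -61.6]
```

View pics/s10.png

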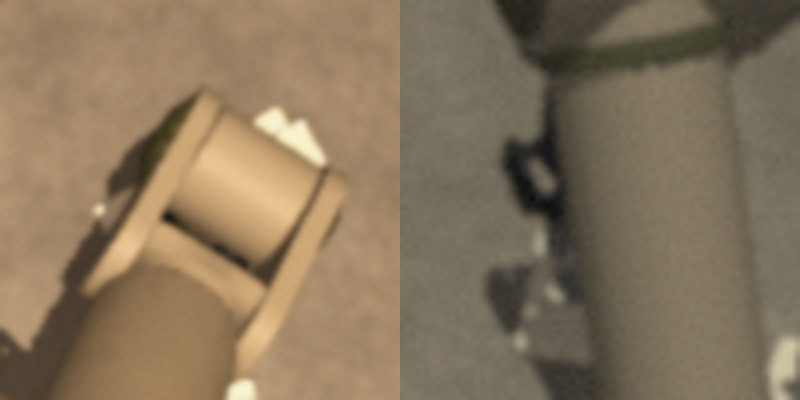

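Fz went from -2 to +1.4 N and there is a new moment, so something touched. Raising a little and inspecting.

{"op": "servo_tool", "data": {
  "rows": [0,0,0,0.005,0,0,0,0,0,0,0.005,0,0,0,0,0,0,0,0,0,0,0,0,0,0,0,0,0]
}}

```text
time_s: 9.93
position: [0.5475, -0.202, 0.0413]
tool_rot: [[0.496, 0.001, 0.868], [-0.868, -0.001, 0.496], [0.001, -1.0, 0.0]]
ft_force: [-0.6, 0.9, -1.8]
grip_width: 0.0337
```

```bash
python3 st.py; python3 - <<'E'
from h import *
from fit import cyl,tf
o=[]
for k,z in((9,.1341),(10,.0316)):
    im=cv2.convertScaleAbs(cv2.imread(f"pics/side{k}.png"),alpha=1.8);x0,y0,w,h=262,105,40,60
    c=cv2.resize(im[y0:y0+h,x0:x0+w],None,fx=10,fy=10,interpolation=3)
    th=np.deg2rad(119.6);p=np.array([.5466,-.2013])-.004*np.array([np.cos(th),np.sin(th)])
    for P in(cyl(-.05,.05,.018,0),cyl(.05,.07,.009,0)):
        hh=cv2.convexHull(proj("side",tf(P,*p,th)+[0,0,z+.0537]).astype(np.float32))[:,0]
        cv2.polylines(c,[np.round((hh-[x0,y0]+.5)*10).astype(int)],True,(0,0,255),1)
    o.append(c)
cv2.imwrite("pics/c6.png",np.hstack(o))
E
```

```text
9.9333 [ 0.5475 -0.202   0.0413] jawyaw 29.72 y [ 9.e-04 -7.e-04 -1.e+00] F [-0.58  0.88 -1.8 ] T [ 0.03  0.03 -0.01] w 0.0337 q [-31.9  33.9  81.7  -0.   64.3 -61.6]
```

View pics/c6.png

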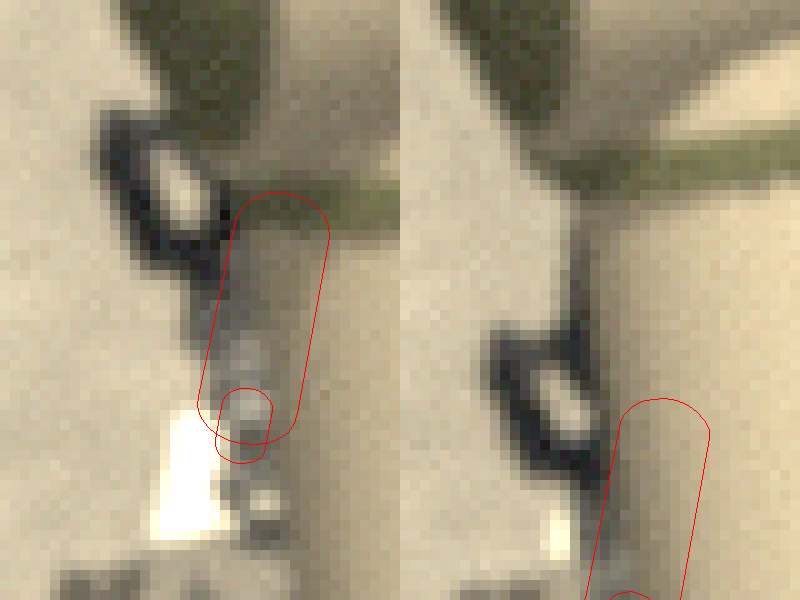

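```bash
python3 - <<'E'
from h import *
from fit import cyl,tf
o=[]
im=cv2.convertScaleAbs(cv2.imread("pics/side8.png"),alpha=1.8);x0,y0,w,h=240,125,50,60
for k in(0,1):
    c=cv2.resize(im[y0:y0+h,x0:x0+w],None,fx=8,fy=8,interpolation=3)
    th=np.deg2rad(98.0);p=np.array([.5374,-.0495])-.004*np.array([np.cos(th),np.sin(th)])
    for P in(cyl(-.05,.05,.018,0),cyl(.05,.07,.009,0)):
        hh=cv2.convexHull(proj("side",tf(P,*p,th)+[0,0,.1338+.0537]).astype(np.float32))[:,0]
        if k: cv2.polylines(c,[np.round((hh-[x0,y0]+.5)*8).astype(int)],True,(0,0,255),1)
    o.append(c)
cv2.imwrite("pics/c7.png",np.hstack(o))
E
```

```text
(no output)
```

View pics/c7.png

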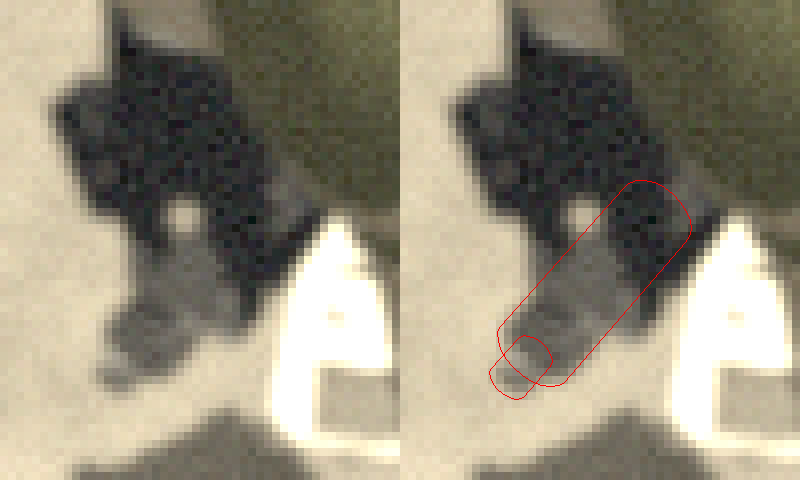

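{"op": "servo_tool", "data": {
  "rows": [0,-0.0017,-0.001,-0.005,0,0,0,0,0.003,-0.0052,0,0,0,0,0,0.003,-0.0052,0,0,0,0,0,0.003,-0.0052,0,0,0,0,0,0,0,0,0,0,0,0,0,0,0,0,0,0]
}}

```text
time_s: 10.43
position: [0.5547, -0.2188, 0.0356]
tool_rot: [[0.495, -0.0, 0.869], [-0.869, 0.0, 0.495], [-0.0, -1.0, 0.0]]
ft_force: [-0.4, 0.6, -2.0]
grip_width: 0.034
```

```bash
cat >> st.py <<'E'
D=np.array([.561,-.230]);a=np.array([-.4955,.8686]);n=np.array([-.8686,-.4955]);d=o["position"][:2]-D
F=o["ft_force"];print("dock x,y mm",np.round([1e3*d@a,1e3*d@n],1),"Fax,Flat,Fz",np.round([F[:2]@a,F[:2]@n,F[2]],2))
E
python3 st.py
```

```text
10.4333 [ 0.5547 -0.2188  0.0356] jawyaw 29.69 y [-0.  0. -1.] F [-0.41  0.57 -2.02] T [ 0.03  0.04 -0.05] w 0.034 q [-32.9  35.4  79.8   0.   64.8 -62.6]
dock x,y mm [12.8 -0.1] Fax,Flat,Fz [ 0.7   0.07 -2.02]
```

{"op": "servo_tool", "data": {
  "rows": [0,0.001,-0.0017,0,0,0,0,0,0.001,-0.0017,0,0,0,0,0,0,0,0,0,0,0]
}}

```text
time_s: 10.68
position: [0.5568, -0.222, 0.0359]
tool_rot: [[0.496, 0.0, 0.868], [-0.868, -0.0, 0.496], [0.0, -1.0, 0.0]]
ft_force: [0.4, -0.4, -2.0]
grip_width: 0.034
```

```bash
python3 st.py
```

```text
10.6833 [ 0.5568 -0.222   0.0359] jawyaw 29.73 y [ 2.e-04 -2.e-04 -1.e+00] F [ 0.42 -0.39 -1.95] T [ 0.03 -0.03 -0.04] w 0.034 q [-33.   35.6  79.3  -0.   65.1 -62.8]
dock x,y mm [ 9.  -0.3] Fax,Flat,Fz [-0.54 -0.17 -1.95]
```

{"op": "servo_tool", "data": {
  "rows": [0,0.001,-0.0017,0,0,0,0,0,0.001,-0.0017,0,0,0,0,0,0,0,0,0,0,0]
}}

```text
time_s: 10.93
position: [0.5584, -0.2249, 0.0358]
tool_rot: [[0.496, -0.001, 0.868], [-0.868, 0.001, 0.496], [-0.001, -1.0, -0.0]]
ft_force: [-1.0, 2.8, -0.9]
grip_width: 0.0339
```

```bash
python3 st.py
```

```text
10.9333 [ 0.5584 -0.2249  0.0358] jawyaw 29.73 y [-7.e-04  1.e-03 -1.e+00] F [-0.98  2.83 -0.93] T [0.22 0.11 0.03] w 0.0339 q [-33.2  35.9  78.7   0.   65.5 -62.9]
dock x,y mm [ 5.7 -0.3] Fax,Flat,Fz [ 2.94 -0.55 -0.93]
```

{"op": "servo_tool", "data": {
  "rows": [0,0.001,-0.0017,0,0,0,0,0,0.001,-0.0017,0,0,0,0,0,0,0,0,0,0,0]
}}

```text
time_s: 11.18
position: [0.5604, -0.2282, 0.0357]
tool_rot: [[0.496, -0.001, 0.868], [-0.868, 0.001, 0.496], [-0.001, -1.0, -0.0]]
ft_force: [-2.8, 4.6, 0.3]
grip_width: 0.0337
```

```bash
python3 st.py
```

```text
11.1833 [ 0.5604 -0.2282  0.0357] jawyaw 29.73 y [-9.0e-04  1.1e-03 -1.0e+00] F [-2.77  4.59  0.32] T [0.75 0.35 0.03] w 0.0337 q [-33.4  36.1  78.2   0.   65.8 -63.1]
dock x,y mm [ 1.9 -0.3] Fax,Flat,Fz [5.36 0.13 0.32]
```

Contact with the plate is at tcp dock x ≈ 5 mm, and the force is now 5.4 N (about 3 mm compressed). Pressing further.

{"op": "servo_tool", "data": {
  "rows": [0,0.001,-0.0017,0,0,0,0,0,0.001,-0.0017,0,0,0,0,0,0.001,-0.0017,0,0,0,0,0,0,0,0,0,0,0]
}}

```text
time_s: 11.52
position: [0.563, -0.2329, 0.0357]
tool_rot: [[0.496, -0.002, 0.868], [-0.868, 0.002, 0.496], [-0.003, -1.0, -0.001]]
ft_force: [-4.5, 7.5, 1.2]
grip_width: 0.0339
```

```bash
python3 st.py
```

```text
11.5167 [ 0.563  -0.2329  0.0357] jawyaw 29.73 y [-0.0018  0.0019 -1.    ] F [-4.54  7.51  1.24] T [ 0.93  0.63 -0.01] w 0.0339 q [-33.6  36.5  77.4   0.   66.3 -63.4]
dock x,y mm [-3.5 -0.3] Fax,Flat,Fz [8.77 0.22 1.24]
```

{"op": "servo_tool", "data": {
  "rows": [0,0.001,-0.0017,0,0,0,0,0,0.001,-0.0017,0,0,0,0,0,0.001,-0.0017,0,0,0,0,0,0,0,0,0,0,0]
}}

```text
time_s: 11.85
position: [0.5656, -0.2375, 0.0356]
tool_rot: [[0.496, -0.003, 0.868], [-0.868, 0.003, 0.496], [-0.004, -1.0, -0.001]]
ft_force: [-6.0, 8.8, 2.5]
grip_width: 0.0339
```

```bash
python3 snap.py 11 270,140,100,100 250,110,80,80; python3 st.py
```

```text
11.95 [ 0.5655 -0.2372  0.0356] jawyaw 29.75 y [-0.0029  0.003  -1.    ] F [-5.75  8.29  3.63] T [ 1.22  0.83 -0.05] w 0.0339 q [-33.8  36.9  76.6   0.1  66.8 -63.6]
dock x,y mm [-8.5 -0.4] Fax,Flat,Fz [10.05  0.89  3.63]
```

View pics/s11.png

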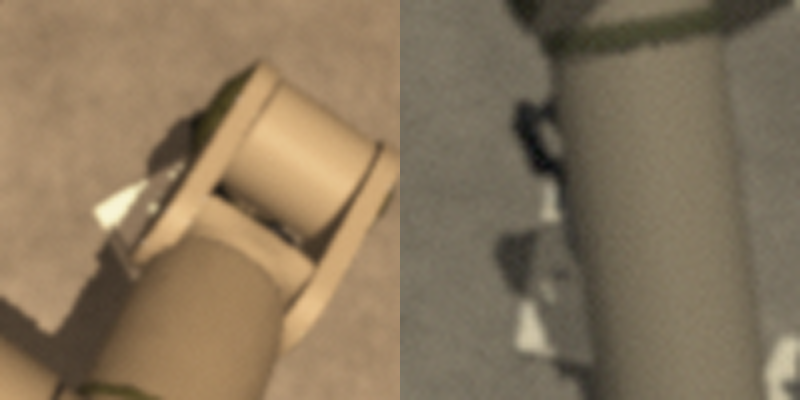

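{"op": "servo_tool", "data": {
  "rows": [0,0.001,-0.0017,0,0,0,0,0,0.001,-0.0017,0,0,0,0,0,0,0,0,0,0,0,0,0,0,0,0,0,0]
}}

```text
time_s: 12.28
position: [0.5673, -0.2403, 0.0356]
tool_rot: [[0.496, -0.003, 0.868], [-0.868, 0.004, 0.496], [-0.005, -1.0, -0.001]]
ft_force: [-6.6, 9.3, 3.5]
grip_width: 0.0337
```

```bash
python3 st.py
```

```text
12.2833 [ 0.5673 -0.2403  0.0356] jawyaw 29.75 y [-0.0035  0.0036 -1.    ] F [-6.64  9.34  3.54] T [1.41 0.99 0.02] w 0.0337 q [-34.   37.1  76.    0.1  67.1 -63.8]
dock x,y mm [-12.1  -0.4] Fax,Flat,Fz [11.41  1.14  3.54]
```

{"op": "servo_tool", "data": {
  "rows": [0,0,0,-0.003,0,0,0,0,0,0,-0.003,0,0,0,0,0,0,0,0,0,0]
}}

```text
time_s: 12.53
position: [0.5674, -0.24, 0.0293]
tool_rot: [[0.496, -0.003, 0.868], [-0.868, 0.004, 0.496], [-0.005, -1.0, -0.001]]
ft_force: [-6.0, 12.0, 3.5]
grip_width: 0.0338
```

```bash
python3 st.py
```

```text
12.5333 [ 0.5674 -0.24    0.0293] jawyaw 29.76 y [-0.0034  0.0039 -1.    ] F [-5.96 11.98  3.51] T [1.48 0.85 0.02] w 0.0338 q [-34.   37.6  76.4   0.1  66.3 -63.8]
dock x,y mm [-11.9  -0.6] Fax,Flat,Fz [13.36 -0.76  3.51]
```

{"op": "servo_tool", "data": {
  "rows": [0,0,0,-0.003,0,0,0,0,0,0,-0.003,0,0,0,0,0,0,0,0,0,0]
}}

```text
time_s: 12.78
position: [0.5674, -0.24, 0.0233]
tool_rot: [[0.496, -0.003, 0.868], [-0.868, 0.004, 0.496], [-0.005, -1.0, -0.001]]
ft_force: [-5.5, 10.1, 3.9]
grip_width: 0.0341
```

```bash
python3 st.py
```

```text
12.7833 [ 0.5674 -0.24    0.0233] jawyaw 29.76 y [-0.0034  0.0039 -1.    ] F [-5.46 10.09  3.86] T [1.52 0.79 0.04] w 0.0341 q [-34.   38.   76.7   0.1  65.6 -63.8]
dock x,y mm [-11.9  -0.6] Fax,Flat,Fz [11.47 -0.25  3.86]
```

{"op": "servo_tool", "data": {
  "rows": [0,0,0,-0.003,0,0,0,0,0,0,-0.003,0,0,0,0,0,0,0,0,0,0]
}}

```text
time_s: 13.03
position: [0.5674, -0.24, 0.0173]
tool_rot: [[0.496, -0.003, 0.868], [-0.868, 0.004, 0.496], [-0.005, -1.0, -0.001]]
ft_force: [-6.6, 11.0, 4.0]
grip_width: 0.0339
```

```bash
python3 snap.py 12 270,140,100,100 250,110,80,80;python3 st.py
```

```text
13.1333 [ 0.5674 -0.2401  0.0174] jawyaw 29.76 y [-0.0034  0.0039 -1.    ] F [-5.54 10.84  1.67] T [ 1.54  0.85 -0.01] w 0.0339 q [-34.   38.4  77.    0.1  64.9 -63.8]
dock x,y mm [-11.9  -0.5] Fax,Flat,Fz [12.16 -0.56  1.67]
```

{"op": "servo_tool", "data": {
  "rows": [0,0,0,-0.003,0,0,0,0,0,0,-0.003,0,0,0,0,0,0,0,0,0,0]
}}

```text
time_s: 13.38
position: [0.5673, -0.24, 0.0112]
tool_rot: [[0.496, -0.003, 0.868], [-0.868, 0.004, 0.496], [-0.005, -1.0, -0.001]]
ft_force: [-5.7, 10.7, 3.0]
grip_width: 0.0336
```

```bash
python3 st.py
```

```text
13.3833 [ 0.5673 -0.24    0.0112] jawyaw 29.76 y [-0.0035  0.0039 -1.    ] F [-5.68 10.69  2.97] T [ 1.49  0.79 -0.  ] w 0.0336 q [-34.   38.8  77.4   0.1  64.1 -63.8]
dock x,y mm [-11.8  -0.6] Fax,Flat,Fz [12.1  -0.36  2.97]
```

{"op": "servo_tool", "data": {
  "rows": [0,0,0,-0.003,0,0,0,0,0,0,-0.003,0,0,0,0,0,0,0,0,0,0]
}}

```text
time_s: 13.63
position: [0.5673, -0.24, 0.0052]
tool_rot: [[0.496, -0.004, 0.868], [-0.868, 0.004, 0.496], [-0.005, -1.0, -0.001]]
ft_force: [-5.5, 10.5, 2.8]
grip_width: 0.0343
```

```bash
python3 st.py
```

```text
13.6333 [ 0.5673 -0.24    0.0052] jawyaw 29.76 y [-0.0036  0.004  -1.    ] F [-5.46 10.51  2.84] T [1.5  0.77 0.01] w 0.0343 q [-34.   39.3  77.7   0.1  63.4 -63.8]
dock x,y mm [-11.8  -0.5] Fax,Flat,Fz [11.83 -0.46  2.84]
```

{"op": "servo_tool", "data": {
  "rows": [0,0,0,-0.003,0,0,0,0,0,0,0,0,0,0]
}}

```text
time_s: 13.8
position: [0.5674, -0.24, 0.0023]
tool_rot: [[0.496, -0.003, 0.868], [-0.868, 0.004, 0.496], [-0.005, -1.0, -0.001]]
ft_force: [-5.6, 10.7, 3.5]
grip_width: 0.0338
```

```bash
python3 st.py
```

```text
13.8 [ 0.5674 -0.24    0.0023] jawyaw 29.76 y [-0.0034  0.0038 -1.    ] F [-5.61 10.68  3.45] T [1.49 0.81 0.01] w 0.0338 q [-34.   39.5  77.8   0.1  63.  -63.8]
dock x,y mm [-11.9  -0.6] Fax,Flat,Fz [12.06 -0.42  3.45]
```

{"op": "servo_tool", "data": {
  "rows": [0,0,0,-0.002,0,0,0,0,0,0,-0.002,0,0,0,0,0,0,0,0,0,0]
}}

```text
time_s: 14.05
position: [0.5674, -0.2401, -0.0016]
tool_rot: [[0.496, -0.003, 0.868], [-0.868, 0.004, 0.496], [-0.005, -1.0, -0.001]]
ft_force: [-5.4, 11.3, 4.0]
grip_width: 0.0339
```

```bash
python3 st.py
```

```text
14.05 [ 0.5674 -0.2401 -0.0016] jawyaw 29.76 y [-0.0033  0.0037 -1.    ] F [-5.44 11.28  4.01] T [1.5  0.84 0.04] w 0.0339 q [-34.   39.8  78.    0.1  62.5 -63.8]
dock x,y mm [-11.9  -0.6] Fax,Flat,Fz [12.49 -0.86  4.01]
```

{"op": "servo_tool", "data": {
  "rows": [0,0,0,-0.001,0,0,0,0,0,0,-0.001,0,0,0,0,0,0,0,0,0,0]
}}

```text
time_s: 14.3
position: [0.5676, -0.2402, -0.0033]
tool_rot: [[0.496, -0.003, 0.868], [-0.868, 0.003, 0.496], [-0.004, -1.0, -0.001]]
ft_force: [-6.2, 9.8, 4.4]
grip_width: 0.0341
```

```bash
python3 st.py
```

```text
14.3 [ 0.5676 -0.2402 -0.0033] jawyaw 29.75 y [-0.0028  0.0034 -1.    ] F [-6.25  9.79  4.42] T [ 1.5   0.7  -0.11] w 0.0341 q [-34.   39.9  78.    0.1  62.3 -63.8]
dock x,y mm [-12.1  -0.6] Fax,Flat,Fz [11.6   0.57  4.42]
```

{"op": "servo_tool", "data": {
  "rows": [0,0,0,-0.001,0,0,0,0,0,0,-0.001,0,0,0,0,0,0,0,0,0,0]
}}

```text
time_s: 14.55
position: [0.5678, -0.2403, -0.0036]
tool_rot: [[0.496, -0.002, 0.868], [-0.868, 0.003, 0.496], [-0.003, -1.0, -0.0]]
ft_force: [-8.4, 12.4, 16.8]
grip_width: 0.034
```

```bash
python3 st.py
```

```text
14.55 [ 0.5678 -0.2403 -0.0036] jawyaw 29.76 y [-0.0017  0.0026 -1.    ] F [-8.4  12.41 16.81] T [ 1.88  1.35 -0.06] w 0.034 q [-34.   39.9  78.1   0.1  62.2 -63.8]
dock x,y mm [-12.3  -0.8] Fax,Flat,Fz [14.94  1.15 16.81]
```

{"op": "servo_tool", "data": {
  "rows": [0,0,0,-0.001,0,0,0,0,0,0,-0.001,0,0,0,0,0,0,0,0,0,0]
}}

```text
time_s: 14.8
position: [0.5679, -0.2404, -0.0038]
tool_rot: [[0.497, -0.001, 0.868], [-0.868, 0.002, 0.497], [-0.002, -1.0, 0.0]]
ft_force: [-13.7, 15.3, 31.1]
grip_width: 0.0339
```

```bash
python3 snap.py 13 270,140,100,100 250,110,80,80; python3 st.py
```

```text
14.9 [ 0.5679 -0.2403 -0.0038] jawyaw 29.77 y [-7.0e-04  1.8e-03 -1.0e+00] F [-14.21  15.21  31.96] T [ 2.33  2.18 -0.06] w 0.034 q [-34.   39.9  78.1   0.1  62.  -63.8]
dock x,y mm [-12.4  -0.9] Fax,Flat,Fz [20.25  4.81 31.96]
```

View pics/s13.png

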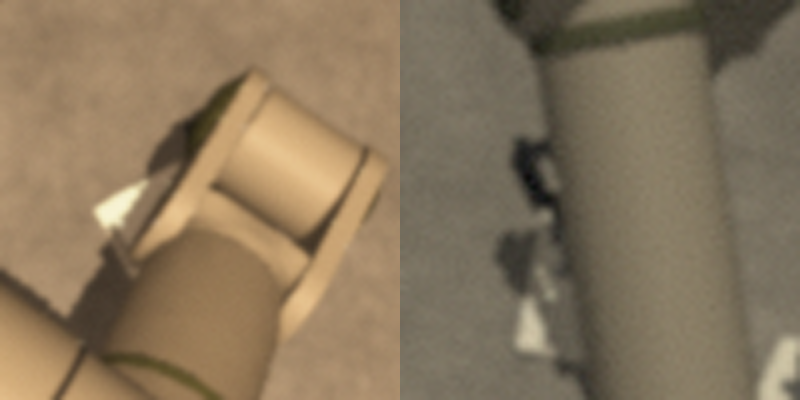

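Firm seating contact is at a reported z of -0.0036 (predicted -0.0037), so the battery is down in the saddles with the spring pressed about 16 mm. I'll ease the down-force, then let the spring carry the battery forward under control.

{"op": "servo_tool", "data": {
  "rows": [0,0,0,0.001,0,0,0,0,0,0,0.001,0,0,0,0,0,0,0,0,0,0]
}}

```text
time_s: 15.15
position: [0.5679, -0.2403, -0.0037]
tool_rot: [[0.496, -0.002, 0.868], [-0.868, 0.003, 0.496], [-0.003, -1.0, -0.0]]
ft_force: [-8.9, 12.2, 16.0]
grip_width: 0.0339
```

```bash
python3 st.py
```

```text
15.15 [ 0.5679 -0.2403 -0.0037] jawyaw 29.76 y [-0.0015  0.0025 -1.    ] F [-8.88 12.25 16.03] T [ 1.88  1.27 -0.03] w 0.0339 q [-34.   39.9  78.1   0.1  62.1 -63.8]
dock x,y mm [-12.4  -0.8] Fax,Flat,Fz [15.04  1.64 16.03]
```

{"op": "servo_tool", "data": {
  "rows": [0,-0.001,0.0017,0,0,0,0,0,-0.001,0.0017,0,0,0,0,0,0,0,0,0,0,0]
}}

```text
time_s: 15.4
position: [0.5673, -0.2392, -0.0036]
tool_rot: [[0.496, 0.002, 0.868], [-0.868, -0.002, 0.496], [0.003, -1.0, 0.001]]
ft_force: [-2.2, 3.3, 8.7]
grip_width: 0.0341
```

```bash
python3 st.py
```

```text
15.4 [ 0.5673 -0.2392 -0.0036] jawyaw 29.74 y [ 0.0023 -0.0018 -1.    ] F [-2.2   3.34  8.72] T [ 0.5   0.47 -0.  ] w 0.0341 q [-33.9  39.7  78.5  -0.   61.6 -63.6]
dock x,y mm [-11.1  -0.9] Fax,Flat,Fz [3.99 0.26 8.72]
```

{"op": "servo_tool", "data": {
  "rows": [0,-0.001,0.0017,0,0,0,0,0,-0.001,0.0017,0,0,0,0,0,0,0,0,0,0,0]
}}

```text
time_s: 15.65
position: [0.5656, -0.2363, -0.0036]
tool_rot: [[0.496, 0.003, 0.868], [-0.868, -0.003, 0.496], [0.004, -1.0, 0.001]]
ft_force: [-1.5, 2.4, 8.3]
grip_width: 0.0337
```

```bash
python3 st.py
```

```text
15.65 [ 0.5656 -0.2363 -0.0036] jawyaw 29.74 y [ 0.0031 -0.0025 -1.    ] F [-1.47  2.41  8.34] T [0.32 0.29 0.01] w 0.0337 q [-33.7  39.5  79.1  -0.   61.2 -63.4]
dock x,y mm [-7.7 -0.9] Fax,Flat,Fz [2.82 0.08 8.34]
```

{"op": "servo_tool", "data": {
  "rows": [0,-0.001,0.0017,0,0,0,0,0,-0.001,0.0017,0,0,0,0,0,-0.001,0.0017,0,0,0,0,0,0,0,0,0,0,0]
}}

```text
time_s: 15.98
position: [0.5629, -0.2315, -0.0036]
tool_rot: [[0.496, 0.004, 0.868], [-0.868, -0.003, 0.496], [0.005, -1.0, 0.002]]
ft_force: [-0.5, -0.0, 6.8]
grip_width: 0.0338
```

```bash
python3 st.py
```

```text
15.9833 [ 0.5629 -0.2315 -0.0036] jawyaw 29.73 y [ 0.0038 -0.0032 -1.    ] F [-0.53 -0.04  6.83] T [0.11 0.13 0.03] w 0.0338 q [-33.5  39.1  79.9  -0.   60.7 -63.2]
dock x,y mm [-2.2 -0.9] Fax,Flat,Fz [0.23 0.48 6.83]
```

{"op": "servo_tool", "data": {
  "rows": [0,0,0,0.001,0,0,0,0.5,0,0,0,0,0,0,0.55,0,0,0,0,0,0,0.6,0,0,0,0,0,0,0.8,0,0,0,0,0,0,1,0,0,0,0,0,0,1,0,0,0,0,0,0,1,0,0,0,0,0,0]
}}

```text
time_s: 16.65
position: [0.5616, -0.2304, -0.0042]
tool_rot: [[0.496, 0.0, 0.868], [-0.868, -0.0, 0.496], [0.0, -1.0, -0.0]]
ft_force: [0.1, -0.2, 0.2]
grip_width: 0.0852
```

```bash
python3 st.py
```

```text
16.65 [ 0.5616 -0.2304 -0.0042] jawyaw 29.72 y [ 1.e-04 -1.e-04 -1.e+00] F [ 0.08 -0.19  0.22] T [-0.02 -0.03  0.  ] w 0.0852 q [-33.5  39.2  80.   -0.   60.9 -63.2]
dock x,y mm [-0.6 -0.4] Fax,Flat,Fz [-0.21  0.02  0.22]
```

Released with no residual force. Retreating straight up, then aside so the cameras can see.

{"op": "servo_tool", "data": {
  "rows": [1,0,0,0.01,0,0,0,1,0,0,0.015,0,0,0,1,0,0,0.02,0,0,0,1,0,0,0.03,0,0,0,1,0,0,0.035,0,0,0,1,0,0,0.035,0,0,0,1,0,0,0.035,0,0,0,1,0,0,0.03,0,0,0]
}}

```text
time_s: 17.32
position: [0.5615, -0.2302, 0.2094]
tool_rot: [[0.496, 0.002, 0.868], [-0.868, -0.001, 0.496], [0.002, -1.0, 0.001]]
ft_force: [0.2, -0.6, 0.7]
grip_width: 0.0856
```

{"op": "servo_tool", "data": {
  "rows": [1,-0.01,0.035,0,0,0,0,1,-0.01,0.035,0,0,0,0,1,-0.01,0.035,0,0,0,0,1,-0.01,0.035,0,0,0,0,1,-0.01,0.035,0,0,0,0,1,-0.01,0.035,0,0,0,0,1,-0.01,0.035,0,0,0,0,1,-0.01,0.035,0,0,0,0,1,-0.005,0.035,0,0,0,0,1,0,0.035,0,0,0,0]
}}

```text
time_s: 18.15
position: [0.4753, 0.1214, 0.207]
tool_rot: [[0.496, 0.001, 0.868], [-0.868, -0.0, 0.496], [0.001, -1.0, 0.001]]
ft_force: [0.9, -1.3, 0.2]
grip_width: 0.0852
```

```bash
python3 snap.py 14 285,155,75,70 260,125,60,65; python3 st.py
```

```text
18.25 [0.4757 0.1236 0.2068] jawyaw 30.02 y [ 1.3e-03  9.0e-04 -1.0e+00] F [-0.13  1.03  0.39] T [ 0.04 -0.01 -0.05] w 0.0853 q [  0.7  15.5  82.5   0.1  81.9 -29.3]
dock x,y mm [ 349.4 -101.1] Fax,Flat,Fz [ 0.96 -0.4   0.39]
```

View pics/s14.png

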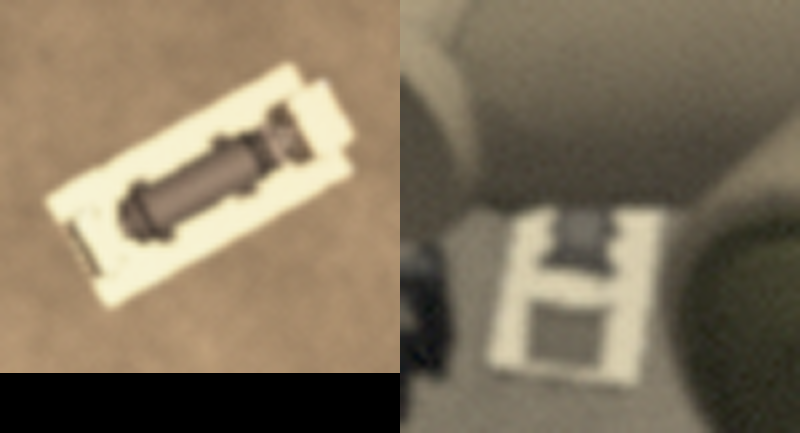

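View pics/side14.png

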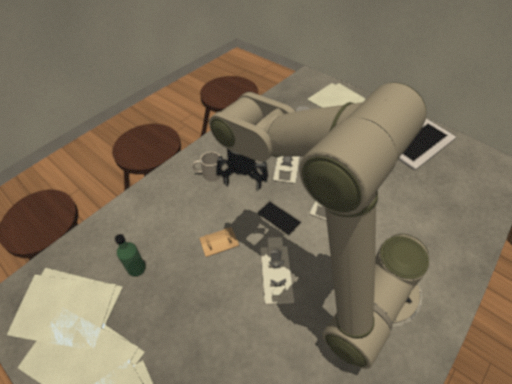

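```bash
python3 - <<'E'
from fit import *
im=cv2.imread("pics/top14.png");x0,y0,w,h=290,160,60,55;o=[]
th=np.deg2rad(119.7);ax=np.array([np.cos(th),np.sin(th)])
for k in(0,1):
    c=cv2.resize(im[y0:y0+h,x0:x0+w],None,fx=6.6,fy=6.6,interpolation=3)
    if k:
      for P,col in((cyl(-.05,.05,.018,.05),(0,0,255)),(cyl(.05,.07,.009,.05),(0,0,255)),(box(.062,.085,-.017,.017,.0615,.0675),(255,0,0)),(box(-.05,-.047,-.017,.017,.024,.085),(0,160,0)),(box(.07,.085,-.023,.023,0,.0675),(255,0,0))):
        hh=cv2.convexHull(proj("top",tf(P,.561,-.230,th)).astype(np.float32))[:,0]
        cv2.polylines(c,[np.round((hh-[x0,y0]+.5)*6.6).astype(int)],True,col,1)
    o.append(c)
cv2.imwrite("pics/c8.png",np.hstack(o))
E
```

```text
(no output)
```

View pics/c8.png

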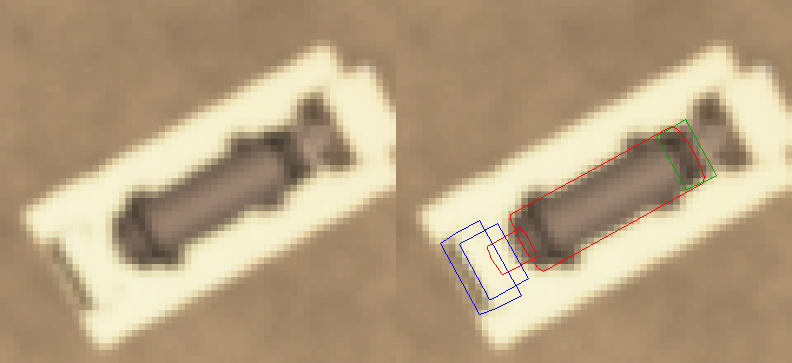

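The top view matches the seated model: the body lies along the axis and its front edge meets the lip's outline. Moving further aside for a clear side view.

{"op": "servo_tool", "data": {
  "rows": [1,-0.016,0.03,0.005,0,0,0,1,-0.016,0.03,0.005,0,0,0,1,-0.016,0.03,0.005,0,0,0,1,-0.016,0.03,0.005,0,0,0,1,-0.016,0.03,0.005,0,0,0,1,-0.016,0.03,0.005,0,0,0,1,-0.016,0.03,0.005,0,0,0,1,-0.016,0.03,0.005,0,0,0,1,-0.016,0.03,0,0,0,0,1,-0.016,0.03,0,0,0,0]
}}

```text
time_s: 19.08
position: [0.316, 0.4206, 0.2469]
tool_rot: [[0.495, 0.001, 0.869], [-0.869, 0.001, 0.495], [-0.0, -1.0, 0.001]]
ft_force: [0.7, 0.3, 0.7]
grip_width: 0.0853
```

```bash
python3 snap.py 15 285,155,75,70 260,125,60,65; python3 - <<'E'
from fit import *
im=cv2.imread("pics/side15.png");x0,y0,w,h=262,128,55,66;o=[]
th=np.deg2rad(119.7)
for k in(0,1):
    c=cv2.resize(im[y0:y0+h,x0:x0+w],None,fx=7,fy=7,interpolation=3)
    if k:
      for P,col in((cyl(-.05,.05,.018,.05),(0,0,255)),(cyl(.05,.07,.009,.05),(0,0,255)),(box(.062,.085,-.017,.017,.0615,.0675),(255,0,0)),(box(-.05,-.047,-.017,.017,.024,.085),(0,160,0))):
        hh=cv2.convexHull(proj("side",tf(P,.561,-.230,th)).astype(np.float32))[:,0]
        cv2.polylines(c,[np.round((hh-[x0,y0]+.5)*7).astype(int)],True,col,1)
    o.append(c)
cv2.imwrite("pics/c9.png",np.hstack(o))
E
```

```text
(no output)
```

View pics/c9.png

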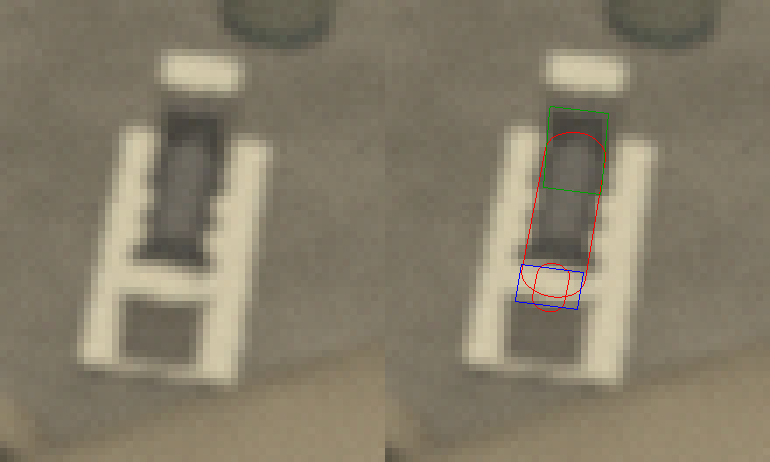

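View pics/side15.png

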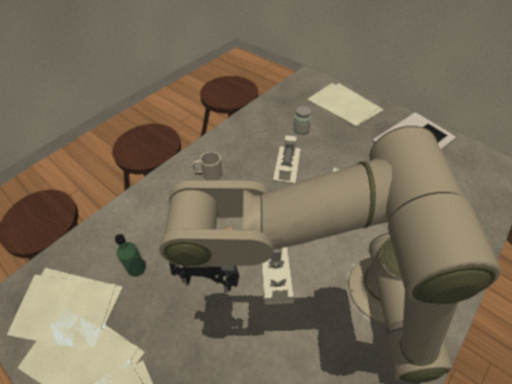

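View pics/top15.png

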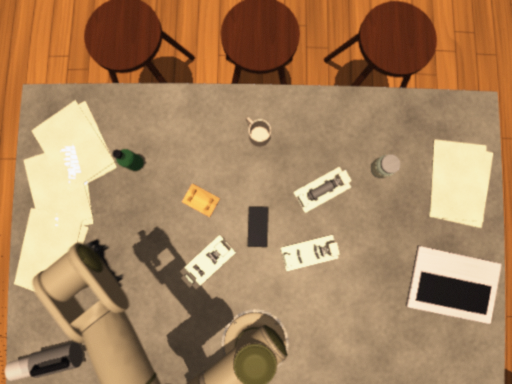

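```bash
python3 - <<'E'
from fit import *
th=np.deg2rad(119.7)
for v in("top","side"):
  im=cv2.imread(f"pics/{v}15.png").mean(2).astype(np.float32)
  im0=cv2.imread(f"pics/{v}0.png").mean(2).astype(np.float32)
  s=np.arange(-.060,.075,.0025);rows=[]
  for I in(im,im0):
    acc=0
    for l in np.linspace(-.006,.006,5):
      P=np.c_[s,np.full_like(s,l),np.full_like(s,.066)]
      u=proj(v,tf(P,.561,-.230,th)).astype(np.float32);acc=acc+cv2.remap(I,u[:,:1],u[:,1:],1)[:,0]/5
    rows.append(acc)
  print(v);print(np.c_[s*1e3,np.round(rows[0]),np.round(rows[1])].astype(int).tolist())
E
```

```text
top
[[-60, 137, 127], [-57, 142, 135], [-54, 136, 145], [-52, 117, 143], [-49, 99, 122], [-47, 89, 93], [-44, 83, 70], [-42, 83, 63], [-39, 96, 69], [-37, 113, 94], [-34, 123, 130], [-32, 127, 167], [-29, 128, 181], [-27, 128, 171], [-24, 128, 147], [-22, 128, 127], [-19, 127, 121], [-17, 127, 143], [-14, 128, 182], [-12, 128, 214], [-9, 128, 229], [-7, 128, 234], [-4, 128, 236], [-2, 128, 236], [0, 128, 236], [2, 128, 236], [5, 128, 236], [7, 128, 236], [10, 128, 236], [12, 128, 236], [15, 128, 236], [17, 128, 236], [20, 128, 236], [22, 128, 236], [25, 128, 236], [27, 128, 233], [30, 128, 225], [32, 127, 205], [35, 124, 174], [37, 115, 143], [40, 99, 127], [42, 85, 132], [45, 87, 161], [47, 95, 199], [50, 98, 223], [52, 98, 234], [55, 102, 236], [57, 122, 237], [60, 152, 237], [62, 189, 237], [65, 217, 237], [67, 230, 237], [70, 233, 236], [72, 234, 236]]
side
[[-60, 69, 70], [-57, 70, 68], [-54, 71, 67], [-52, 72, 67], [-49, 75, 67], [-47, 77, 68], [-44, 81, 68], [-42, 84, 69], [-39, 89, 68], [-37, 95, 68], [-34, 99, 68], [-32, 100, 69], [-29, 101, 69], [-27, 102, 69], [-24, 102, 68], [-22, 102, 68], [-19, 101, 68], [-17, 101, 69], [-14, 101, 72], [-12, 102, 75], [-9, 102, 83], [-7, 101, 91], [-4, 101, 98], [-2, 101, 105], [0, 102, 108], [2, 102, 105], [5, 102, 100], [7, 101, 93], [10, 101, 86], [12, 102, 82], [15, 103, 77], [17, 103, 76], [20, 102, 87], [22, 101, 100], [25, 101, 120], [27, 101, 142], [30, 98, 160], [32, 95, 174], [35, 91, 183], [37, 85, 187], [40, 80, 190], [42, 78, 189], [45, 77, 189], [47, 77, 188], [50, 78, 186], [52, 88, 184], [55, 104, 183], [57, 124, 182], [60, 146, 183], [62, 166, 185], [65, 178, 187], [67, 187, 189], [70, 190, 189], [72, 192, 189]]
```

The brightness profile shows the body's dark end rings at dock x ≈ -43 and +43 mm, so the body is centred at about 0. The dark nose runs up to the lip edge at about 60 mm. That is home. Bystanders are unmoved, so I'm handing in.

```bash
python3 -c "
from rig import env
print(env.observe()['time_s']);print(env.close_job())"
```

```text
19.1833
the job is handed in; nothing more can be done
None
```

The battery is in the farthest dock (top-view pixel 322,189) and let go, and I handed the job in at 19.2 s. I pressed its flat end about 16 mm into the spring plate with the nose above the lip (11.4 N). I then lowered it into the saddles, let it forward under the lip and opened the gripper for the spring to push the last 4 mm.

**Final checks**
- **Position:** the top view matches a seated, level battery with the body centred to within about 2 mm. The nose goes under the lip; its tip against the post can't be seen directly.
- **Contact:** the saddles were met at the predicted height, the force read near zero after release, and the robot was clear of everything.
- **Bystanders:** the mug, bottle, jar and phone look unmoved.

**What disagreed**
- **First grasp:** it closed on top of the battery, with up to 61 N at the wrist. The fingertips sit about 31–33 mm higher than the reported TCP, so I grasped again lower; the battery stayed in its rest.
- **Touch before the press:** something touched lightly (about 3.5 N), probably the nose on the end post or lip, about 9 mm higher than I expected. I raised the battery about 4 mm before pressing and never found the exact cause.
- **Calibration calls:** repeated camera-model calls raised an error once, so I saved the calibration and used that copy.

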